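# Change round three heat sinks on their heater stations

### The job

For the next thermal run each of the three heat sinks must sit on the heater station with name plates of its own colour: change them round, parking one on the cork mat on the way, and lower each over both dowel pins until it lies flat and fully home on the heater. Their undersides are finished contact faces, so never stand a sink on the bare bench, tip one over or drop one. Leave the bottle, beaker and wrench where they are.

Things in the scene. Friction and masses are not known exactly. Their poses are not given: they have to be found in the camera images.
- red_sink: Loose red anodised heat sink, 0.24 kg. Base plate 116 (x) x 50 (y) x 8 mm; on its middle a block of 9 straight fins, 60 (x) x 50 (y) x 30 mm high (38 in all): grip it there across the 50 mm. Through holes 15 mm wide at x = +-45 mm, y = 0. Origin: centre of the underside, x along the plate, z up. Same either way round. Starts fully home on a station of another colour.
- blue_sink: Loose blue anodised heat sink, 0.24 kg. Base plate 116 (x) x 50 (y) x 8 mm; on its middle a block of cross-cut fins, 60 (x) x 50 (y) x 30 mm high (38 in all): grip it there across the 50 mm. Through holes 15 mm wide at x = +-45 mm, y = 0. Origin: centre of the underside, x along the plate, z up. Same either way round. Starts fully home on a station of another colour.
- gold_sink: Loose gold anodised heat sink, 0.24 kg. Base plate 116 (x) x 50 (y) x 8 mm; on its middle a block of square pin fins, 60 (x) x 50 (y) x 30 mm high (38 in all): grip it there across the 50 mm. Through holes 15 mm wide at x = +-45 mm, y = 0. Origin: centre of the underside, x along the plate, z up. Same either way round. Starts fully home on a station of another colour.
- red_station: Fixed heater station: black base 160 (x) x 90 (y) x 20 mm, a red name plate across each end. A sink rests on its copper block (64 x 50 mm), top 34 mm above the origin, x along x, either way round. Dowel pins 12 mm thick at x = +-45 mm, y = 0, straight to 41 mm up, then tapered to 3 mm wide tips at 59 mm; 1.5 mm play round each. Origin: centre of underside, z up.
- blue_station: Fixed heater station: black base 160 (x) x 90 (y) x 20 mm, a blue name plate across each end. A sink rests on its copper block (64 x 50 mm), top 34 mm above the origin, x along x, either way round. Dowel pins 12 mm thick at x = +-45 mm, y = 0, straight to 41 mm up, then tapered to 3 mm wide tips at 59 mm; 1.5 mm play round each. Origin: centre of underside, z up.
- gold_station: Fixed heater station: black base 160 (x) x 90 (y) x 20 mm, a gold name plate across each end. A sink rests on its copper block (64 x 50 mm), top 34 mm above the origin, x along x, either way round. Dowel pins 12 mm thick at x = +-45 mm, y = 0, straight to 41 mm up, then tapered to 3 mm wide tips at 59 mm; 1.5 mm play round each. Origin: centre of underside, z up.
- cork_mat: The cork mat (fixed, flat, brown), 160 (x) x 120 (y) x 8 mm thick, empty at the start. Origin: centre of the underside, on the bench; its top is 8 mm above.
- bottle: Bystander: amber jar with white cap, 60 mm diameter, 105 mm high, upright, loose. Origin: centre of the underside.
- beaker: Bystander: white open plastic beaker, 68 mm rim diameter, 80 mm high, upright, loose. Origin: centre of the underside.
- wrench: Bystander: steel wrench about 150 mm long lying flat, loose. Origin: underneath, near its middle; x along its length.
Mind the look-alikes: they are no part of the job. What is meant by the blue_sink is not grey, and is the larger of those in its own colour.

How it is judged:
By the outcome, as a careful person would: the job done as asked, in the order asked, and still so for the second after the job is handed in, with the robot touching nothing.
It also fails if it takes over 128 s, if anything falls off the work surface, if the arm or the gripper's body presses on something with over 40 N, if the wrist force passes 120 N, or if a joint passes its speed limit or range.

### The arm

A 6-joint arm with a two-finger parallel gripper is mounted at the origin on the work surface. World frame = base frame: x ahead of the robot, y to its left, z up, the work surface at z = 0. Lengths are in m, angles in rad, forces in N, time in s.
With the tool pointing down it reaches from about 0.375 to 0.975 m from the base axis. Payload 3.8 kg.
Tool frame: the origin (TCP) lies on the centre line of the jaws, within the pads' length; the fingertips stand 25 mm ahead of it and the grasp point (between the pads) lies 6 mm ahead of it; z points along the fingers, y is the line along which they close (so a half turn about z gives the same grasp; the last joint's range is limited). The gripper opens to 85 mm and grips with 20 to 120 N. Pads are 22 mm wide; open, the fingers measure 114 mm over their backs; the gripper's body (76 mm by 85 mm) begins 54 mm behind the grasp point. The pads swing forward as they close: fully open they stand 13 mm farther back than shut.
Start: joints at [-1.321, 0.264, 1.604, -0, 1.274, -0.037], TCP at [0.191, -0.647, 0.256] pointing down, gripper open.
Joint ranges: [-2.63, 2.63], [-0.94, 2.18], [0.31, 2.57], [-1.31, 4.45], [0, 2.66], [-2.55, 2.55]. Speed limits (rad/s): [2.57, 2.57, 3.14, 3.14, 3.14, 3.14].

### API

Orientations are given as a rotation vector (axis times angle).
In Python, from workcell import bot gives the robot as it stands. The module is installed in compiled form; this text tells all that it offers.
- The arm moves only by the tool play_rows, never from a script. Its argument "commands" is a list that holds one entry, the list of rows, each a list of 7 numbers: the shift along the tool's x, y, z as a fraction of full scale, then the turn, a rotation vector about the tool's x, y, z as a fraction of full scale, then the closure, from -1 (fully open) to 1 (shut). A call has 1 to 8 rows; each row is the pose to reach, as a shift and turn from the pose commanded when the call began, along the tool's axes at that moment, turning the shorter way round; what a row does not reach only later rows make up. Full scale, the value 1, is 60 cm for a shift and 180 degrees for a turn. A row lasts 1/10 s, in which the tool goes at most 50 mm and 8.59 degrees, less where a joint would pass 70% of its speed; a pose out of reach is approached as far as the arm can. A call with a number of a shift or a turn outside -1 to 1 is refused whole. A call with a gripper value outside its range is refused whole. The fingers move at their own pace and stop on an object; "force" is the grip in N (left out, the last holds). Time passes only in rows, so rows that repeat a pose let the fingers close. It gives the time, the measured TCP pose, the force, the opening and the grip force at its end, in the units of the state.
- bot.read_state(): the state, without advancing time (a new reading comes with each control period).
- bot.read_camera(name): name is "side" or "top" or "wrist"; returns the picture (420x560x3 uint8, blue, green, red); there is no depth.
- bot.camera_params(name): a dict with "fov_y" (degrees; the focal length in pixels is half the picture's height over the tangent of half this angle, whatever the lens; pixels are square), "cx", "cy" (the principal point, pixels), "rvec" (rotation vector, rad) and "tvec" (3), from world to camera coordinates, as OpenCV has them. Camera axes: x right, y down, z forward; pixel columns grow to the right and rows downward; lengths in m; the calibration is good to about 2 mm. A picture is of the moment at which its call begins: read the wrist's pose just before it. camera_params takes no time and is no camera call; for the wrist camera it gives the pose at the moment of the call.
- bot.finish_job(): hands the job in; it is judged then, once.
The state is a dict: "time": time; "q": joint angles; "joint_vel": joint speeds; "joint_torque": joint torques, N m; "tool_pos": TCP position; "tcp_rot": TCP orientation; "wrist_force": force on the tool from outside, world axes, zero at the start; "torque": the same for the moment, N m; "width": opening from 0.0 (shut) to 1.0 (fully open); "grip_force": force on a finger pad.
Only numpy, scipy, OpenCV 4.12 (cv2) and the standard library are available. Lean on these libraries where they do the work, as an engineer would, in place of code of your own. Each camera call takes 0.05 s, during which the arm holds its last target. There are 200 camera calls.

## Working session

There is one attempt and no reset: what is moved stays moved. The work goes in short steps, Python scripts to look and compute and a tool call to move; the robot and the scene stay as the last step left them, time stands still between calls to the robot, and variables do not carry over. Pictures are saved under pics/ and viewed, at most 14 in all, crops included, and the job is handed in when it is done.

Besides the shell and the picture viewer there is one more tool, called in YAML: its name, and indented under it one key for each argument. play_rows: Moves the arm, as the interface text tells. Its arguments: {"type":"object","properties":{"commands":{"type":"array"},"force":{"type":"number"}},"required":["commands"]}

```bash
mkdir -p pics
cat > h.py <<'E'
import numpy as np, cv2
from scipy.spatial.transform import Rotation as R
from workcell import bot
def cam(n):
    p=bot.camera_params(n); return p
def ray(p,u,v,z):
    f=210/np.tan(np.radians(p['fov_y'])/2)
    d=np.array([(u-p['cx'])/f,(v-p['cy'])/f,1.])
    M=cv2.Rodrigues(np.array(p['rvec'],float))[0]; t=np.array(p['tvec'],float)
    c=-M.T@t; d=M.T@d
    return c+d*(z-c[2])/d[2]
def proj(p,X):
    f=210/np.tan(np.radians(p['fov_y'])/2)
    M=cv2.Rodrigues(np.array(p['rvec'],float))[0]; x=M@np.array(X,float)+np.array(p['tvec'],float)
    return f*x[0]/x[2]+p['cx'],f*x[1]/x[2]+p['cy']
E
python3 - <<'E'
from h import *
for n in('top','side','wrist'):
    p=cam(n); im=bot.read_camera(n); cv2.imwrite(f'pics/{n}0.png',im); print(n,p)
print(bot.read_state())
E
```

```text
top {'fov_y': 46.24790600795199, 'cx': 291.3910655026516, 'cy': 217.29861048853488, 'rvec': array([ 2.12664655, -2.1708044 ,  0.19555983]), 'tvec': array([0.0053603 , 0.55330005, 0.92865531])}
side {'fov_y': 49.486152972485364, 'cx': 273.1764030049845, 'cy': 218.6038177955089, 'rvec': array([ 2.38419032, -0.45564134,  0.18896206]), 'tvec': array([-0.5074206 ,  0.18877624,  0.83651024])}
wrist {'fov_y': 71.21887077715797, 'cx': 277.41347222879045, 'cy': 210.90983604316878, 'rvec': array([-2.3388182 ,  1.74715339,  0.23638029]), 'tvec': array([-0.6751606 , -0.03419228,  0.37703589])}
{'time': 0.15, 'q': array([-1.32091090e+00,  2.64592135e-01,  1.60509739e+00,  1.64359931e-05,
        1.27368883e+00, -3.68967420e-02]), 'joint_vel': array([-2.15928931e-03, -5.29060961e-04, -5.57493987e-03,  1.89139339e-03,
       -1.23175934e-03,  7.24740128e-05]), 'joint_torque': array([-4.47721732e-04, -5.15903556e+01, -3.67957914e+01, -3.87251788e-06,
        7.97996472e-03, -8.21975128e-07]), 'tool_pos': array([ 0.19080794, -0.64691099,  0.25521985]), 'tcp_rot': array([-3.10759286e+00, -4.48672783e-01,  2.73454370e-04]), 'wrist_force': array([ 0.80326592, -0.4478938 ,  0.55215386]), 'torque': array([-0.05130732,  0.04559604,  0.00222444]), 'grip_force': 0.0, 'width': 0.9967279684141749}
```

View pics/top0.png

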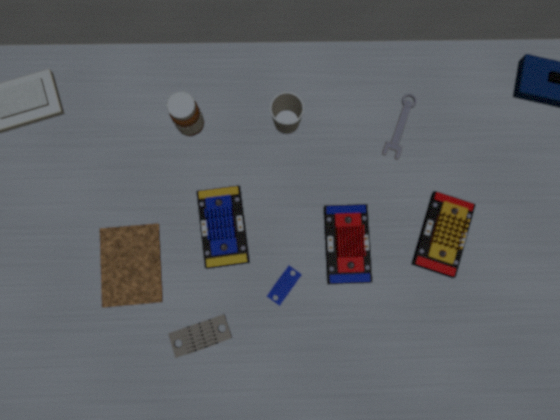

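View pics/side0.png

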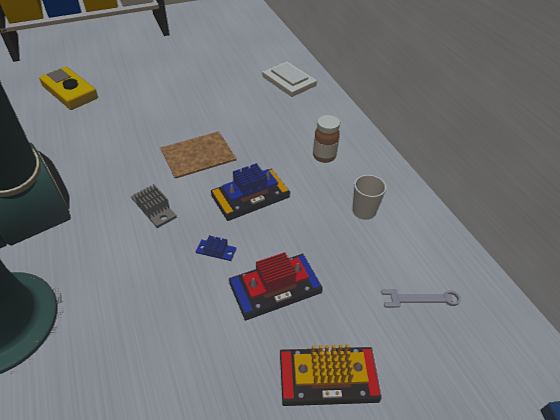

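The top view shows the blue sink (222,226) on the gold station, red (348,243) on blue and gold (444,234) on red, with the cork mat at (130,265). Look-alikes for blue_sink are the small blue sink at (284,285), the grey sink at (200,336) and the blue box at (540,80). I choose the large blue one at (222,226).

Run:
```python
from h import *
im=cv2.imread('pics/top0.png'); p=cam('top'); hsv=cv2.cvtColor(im,cv2.COLOR_BGR2HSV)
H,S,V=cv2.split(hsv)
M={'red':((H<8)|(H>172))&(S>150)&(V>70),'blue':(H>105)&(H<130)&(S>150)&(V>60),'gold':(H>18)&(H<32)&(S>140)&(V>70),'cork':(H>5)&(H<20)&(S>60)&(S<190)&(V>40)}
for k,m in M.items():
    n,l,st,c=cv2.connectedComponentsWithStats(m.astype(np.uint8))
    for i in range(1,n):
        if st[i,4]>120:
            r=cv2.minAreaRect(np.argwhere(l==i)[:,::-1].astype(np.float32))
            print(k,st[i,4],c[i].round(1),np.round(r[1],1),ray(p,*r[0],{'cork':.008}.get(k,.021)).round(4)[:2],ray(p,*r[0],.042).round(4)[:2])
cv2.imwrite('pics/crop.png',cv2.resize(im[170:360,80:490],None,fx=1.9,fy=1.9,interpolation=cv2.INTER_CUBIC))
```

```text
red 233 [453.4 200.6] [39.8  7.2] [ 0.5838 -0.3405] [ 0.5798 -0.3329]
red 1222 [349.5 242.6] [58. 28.] [ 0.5024 -0.1214] [ 0.5002 -0.1185]
red 359 [435.5 265.7] [40.8  8.9] [ 0.4529 -0.2936] [ 0.4518 -0.287 ]
blue 1182 [539.4  77.1] [41.8 36.4] [ 0.8521 -0.5526] [ 0.8424 -0.5405]
blue 1401 [220.4 225.3] [57.3 28.1] [0.5432 0.1377] [0.5401 0.1351]
blue 281 [345.4 208.8] [ 7.3 39.2] [ 0.5721 -0.1172] [ 0.5684 -0.1143]
blue 468 [283.7 284.9] [14.8 36.6] [0.4215 0.0118] [0.4211 0.0119]
blue 330 [349.4 277.7] [ 8.3 40.1] [ 0.4332 -0.1187] [ 0.4325 -0.1158]
gold 258 [217.8 191.8] [ 7.5 40.3] [0.6113 0.142 ] [0.6068 0.1394]
gold 1225 [447.7 233. ] [26.6 57.6] [ 0.5198 -0.3237] [ 0.5172 -0.3164]
gold 353 [225.8 259.9] [ 8.6 41. ] [0.4737 0.1257] [0.4721 0.1234]
cork 214 [188.1 119.4] [16.1 27.3] [0.7749 0.208 ] [0.762  0.2015]
cork 4633 [130.3 265.1] [80.2 59.8] [0.4683 0.3188] [0.466  0.3086]
```

View pics/crop.png

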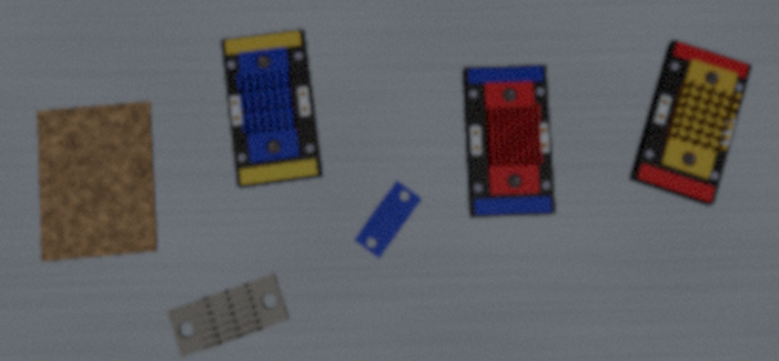

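The crop confirms it: the large blue sink with cross-cut fins sits between gold plates at (272,110). The small flat blue one is at (388,218).

```bash
cat >> h.py <<'E'
def pose(x,y,z,yaw): return np.array([x,y,z]),R.from_euler('z',yaw)*R.from_rotvec([np.pi,0,0])
def plan(*targets, start=None):
    """rows (fractions) for targets (x,y,z,yaw) from start (default: measured pose)"""
    if start is None:
        s=bot.read_state(); p0,R0=np.array(s['tool_pos']),R.from_rotvec(s['tcp_rot'])
    else: p0,R0=pose(*start)
    for t in targets:
        p,Q=pose(*t); d=R0.inv().apply(p-p0); w=(R0.inv()*Q).as_rotvec()
        print(t,'->',np.round(d/.6,4),np.round(w/np.pi,4),'n>=%.1f'%max(np.linalg.norm(d)/.05,np.linalg.norm(w)/.15))
def show(s=None):
    s=bot.read_state(); Q=R.from_rotvec(s['tcp_rot']); X=Q.as_matrix()
    print('t %.2f'%s['time'],np.round(s['tool_pos'],4),'yaw %.4f'%np.arctan2(X[1,0],X[0,0]),'zax',X[:,2].round(4),'F',np.round(s['wrist_force'],1),'w %.3f g %.1f'%(s['width'],s['grip_force']),'q',np.round(s['q'],2))
E
python3 - <<'E'
from h import *
show(); plan((.51,-.317,.25,-.344),(.5,-.118,.25,.011),(.5425,.134,.25,.118))
E
```

```text
t 0.15 [ 0.1908 -0.6469  0.2552] yaw 0.2868 zax [-4.0e-04  1.7e-03 -1.0e+00] F [ 0.8 -0.4  0.6] w 0.997 g 0.0 q [-1.32  0.26  1.61  0.    1.27 -0.04]
(0.51, -0.317, 0.25, -0.344) -> [ 0.6658 -0.3769  0.0094] [-6.000e-04  2.000e-04  2.008e-01] n>=9.2
(0.5, -0.118, 0.25, 0.011) -> [ 0.7436 -0.6997  0.01  ] [-0.0006  0.0001  0.0878] n>=12.3
(0.5425, 0.134, 0.25, 0.118) -> [ 0.9304 -1.0825  0.0107] [-0.0006  0.      0.0537] n>=17.1
```

play_rows:
  commands:
    - [[0.666,-0.377,0.009,-0.0006,0,0.201,-1],[0.666,-0.377,0.009,-0.0006,0,0.201,-1],[0.666,-0.377,0.009,-0.0006,0,0.201,-1],[0.666,-0.377,0.009,-0.0006,0,0.201,-1],[0.666,-0.377,0.009,-0.0006,0,0.201,-1],[0.666,-0.377,0.009,-0.0006,0,0.201,-1],[0.666,-0.377,0.009,-0.0006,0,0.201,-1],[0.666,-0.377,0.009,-0.0006,0,0.201,-1]]

```text
time: 0.95
tool_pos: [0.4679, -0.3604, 0.2514]
tcp_rot: [3.093, -0.539, 0.0]
wrist_force: [-0.6, 0.5, -0.3]
width: 1.001
grip_force: 0.0
```

play_rows:
  commands:
    - [[0,0,0,0,0,0,-1],[0,0,0,0,0,0,-1],[0,0,0,0,0,0,-1]]

```text
time: 1.25
tool_pos: [0.4663, -0.3627, 0.2513]
tcp_rot: [3.093, -0.539, -0.001]
wrist_force: [-0.1, -0.0, -0.0]
width: 1.001
grip_force: 0.0
```

Run:
```python
from h import *
show(); p=cam('wrist'); im=bot.read_camera('wrist'); cv2.imwrite('pics/w1.png',im)
M=cv2.Rodrigues(p['rvec'])[0]; print('cam',-M.T@p['tvec'],M[2])
plan((.5185,-.317,.25,-.344),(.5,-.118,.25,.011))
```

```text
t 1.25 [ 0.4663 -0.3627  0.2513] yaw -0.3449 zax [-9.e-04 -2.e-03 -1.e+00] F [-0.1 -0.  -0. ] w 1.001 g 0.0 q [-0.7   0.11  1.8  -0.    1.24  1.21]
cam [ 0.52960882 -0.38595993  0.36794749] [-0.24905844  0.08627136 -0.96463835]
(0.5185, -0.317, 0.25, -0.344) -> [ 0.0562 -0.102   0.0022] [ 0.0007 -0.     -0.0006] n>=1.4
(0.5, -0.118, 0.25, 0.011) -> [-0.0853 -0.4036  0.0015] [ 7.000e-04  1.000e-04 -1.136e-01] n>=4.9
```

View pics/w1.png

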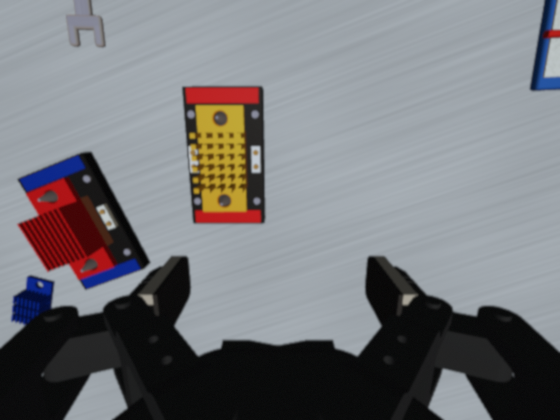

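The gold pin-fin sink sits in the red station at (225,155). The view from about 6 cm behind is clear, so I'll measure the plates here and do the same at the other stations.

```bash
cat >> h.py <<'E'
def masks(im):
    H,S,V=cv2.split(cv2.cvtColor(im,cv2.COLOR_BGR2HSV))
    return {'red':((H<8)|(H>172))&(S>150)&(V>70),'blue':(H>105)&(H<130)&(S>150)&(V>60),'gold':(H>15)&(H<32)&(S>140)&(V>70)}
def blobs(m,amin):
    n,l,st,c=cv2.connectedComponentsWithStats(m.astype(np.uint8))
    return [np.argwhere(l==i)[:,::-1].astype(np.float32) for i in range(1,n) if st[i,4]>amin]
def station(im,p,col,near,z=.021):
    P=[]
    for b in blobs(masks(im)[col],150):
        r=cv2.minAreaRect(b); w=ray(p,*r[0],z)[:2]
        if abs(np.linalg.norm(w-near)-.072)<.022: P.append(w); print('  plate',w.round(4),np.round(r[1],1))
    if len(P)==2:
        P.sort(key=lambda a:-a[0]); d=P[0]-P[1]; print(col,'station',(sum(P)/2).round(4),'yaw %.4f'%np.arctan2(d[1],d[0]),'len %.4f'%np.linalg.norm(d))
E
python3 - <<'E'
from h import *
im=cv2.imread('pics/w1.png'); p=cam('wrist')
station(im,p,'red',np.array([.518,-.317]))
plan((.44,-.118,.25,.011))
plan((.48,.134,.25,.118),start=(.44,-.118,.25,.011))
E
```

```text
plate [ 0.5854 -0.3419] [15. 73.]
  plate [ 0.4551 -0.2955] [13. 67.]
red station [ 0.5203 -0.3187] yaw -0.3422 len 0.1383
(0.44, -0.118, 0.25, 0.011) -> [-0.1794 -0.3697  0.0016] [ 7.000e-04  1.000e-04 -1.136e-01] n>=4.9
(0.48, 0.134, 0.25, 0.118) -> [ 0.0713 -0.4192 -0.    ] [-0.      0.     -0.0341] n>=5.1
```

play_rows:
  commands:
    - [[-0.18,-0.37,0.002,0.0007,0,-0.1136,-1],[-0.18,-0.37,0.002,0.0007,0,-0.1136,-1],[-0.18,-0.37,0.002,0.0007,0,-0.1136,-1],[-0.18,-0.37,0.002,0.0007,0,-0.1136,-1],[-0.18,-0.37,0.002,0.0007,0,-0.1136,-1],[-0.18,-0.37,0.002,0.0007,0,-0.1136,-1],[-0.18,-0.37,0.002,0.0007,0,-0.1136,-1],[-0.18,-0.37,0.002,0.0007,0,-0.1136,-1]]

```text
time: 2.1
tool_pos: [0.4404, -0.1184, 0.2502]
tcp_rot: [3.141, 0.016, 0.001]
wrist_force: [-0.1, 0.2, 0.6]
width: 1.002
grip_force: 0.0
```

Run:
```python
from h import *
show(); p=cam('wrist'); im=bot.read_camera('wrist'); cv2.imwrite('pics/w2.png',im)
station(im,p,'blue',np.array([.503,-.118]))
plan((.48,.134,.25,.118))
```

```text
t 2.10 [ 0.4404 -0.1184  0.2502] yaw 0.0103 zax [ 8.e-04 -6.e-04 -1.e+00] F [-0.1  0.2  0.6] w 1.002 g 0.0 q [-0.32 -0.16  2.06 -0.    1.24  1.24]
  plate [ 0.574  -0.1189] [16. 74.]
  plate [ 0.4349 -0.1205] [13. 66.]
blue station [ 0.5045 -0.1197] yaw 0.0114 len 0.1391
(0.48, 0.134, 0.25, 0.118) -> [ 7.010e-02 -4.202e-01  2.000e-04] [ 0.0001 -0.0002 -0.0345] n>=5.1
```

play_rows:
  commands:
    - [[0.07,-0.42,0,0,0,-0.0345,-1],[0.07,-0.42,0,0,0,-0.0345,-1],[0.07,-0.42,0,0,0,-0.0345,-1],[0.07,-0.42,0,0,0,-0.0345,-1],[0.07,-0.42,0,0,0,-0.0345,-1],[0.07,-0.42,0,0,0,-0.0345,-1],[0.07,-0.42,0,0,0,-0.0345,-1],[0.07,-0.42,0,0,0,-0.0345,-1]]

```text
time: 2.95
tool_pos: [0.4795, 0.1341, 0.2497]
tcp_rot: [3.135, 0.187, -0.001]
wrist_force: [-1.2, -0.3, -0.1]
width: 0.999
grip_force: 0.0
```

Run:
```python
from h import *
show(); p=cam('wrist'); im=bot.read_camera('wrist'); cv2.imwrite('pics/w3.png',im)
station(im,p,'gold',np.array([.543,.134]))
plan((.5445,.1325,.15,.118),(.5445,.1325,.064,.118))
```

```text
t 2.95 [0.4795 0.1341 0.2497] yaw 0.1190 zax [-5.e-04 -7.e-04 -1.e+00] F [-1.2 -0.3 -0.1] w 0.999 g 0.0 q [ 0.22 -0.07  1.98 -0.    1.23  1.68]
  plate [0.6133 0.1405] [17. 76.]
  plate [0.476  0.1249] [13. 67.]
gold station [0.5446 0.1327] yaw 0.1134 len 0.1382
(0.5445, 0.1325, 0.15, 0.118) -> [0.1075 0.0149 0.1661] [0.0001 0.0002 0.0001] n>=2.4
(0.5445, 0.1325, 0.064, 0.118) -> [0.1076 0.0148 0.3095] [0.0001 0.0002 0.0001] n>=3.9
```

View pics/w3.png

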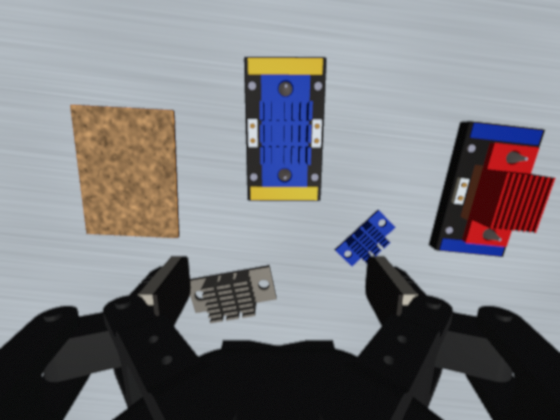

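The blue sink and gold station are at (285,130), with a clear mat at (125,170). Descending on the blue sink.

play_rows:
  commands:
    - [[0.1077,0.0147,0.166,0,0,0.0013,-1],[0.1077,0.0147,0.166,0,0,0.0013,-1],[0.1077,0.0147,0.166,0,0,0.0013,-1],[0.1077,0.0147,0.23,0,0,0.0013,-1],[0.1077,0.0147,0.28,0,0,0.0013,-1],[0.1077,0.0147,0.3095,0,0,0.0013,-1],[0.1077,0.0147,0.3095,0,0,0.0013,-1],[0.1077,0.0147,0.3095,0,0,0.0013,-1]]

```text
time: 3.8
tool_pos: [0.5447, 0.1333, 0.0646]
tcp_rot: [-3.136, -0.179, 0.0]
wrist_force: [0.1, 0.3, 1.0]
width: 0.998
grip_force: 0.0
```

play_rows:
  commands:
    - [[0,0,0,0,0,0,0.3],[0,0,0,0,0,0,0.5],[0,0,0,0,0,0,0.6],[0,0,0,0,0,0,0.7],[0,0,0,0,0,0,0.7],[0,0,0,0,0,0,0.7],[0,0,0,0,0,0,0.7]]
  force: 20

```text
time: 4.5
tool_pos: [0.5458, 0.1347, 0.0662]
tcp_rot: [3.136, 0.183, 0.005]
wrist_force: [-0.8, -3.3, 5.4]
width: 0.579
grip_force: 23.0
```

Run:
```python
from h import *
show(); print(bot.read_state()['torque']); im=bot.read_camera('wrist'); cv2.imwrite('pics/w4.png',im)
```

```text
t 4.50 [0.5458 0.1347 0.0662] yaw 0.1169 zax [ 3.2e-03  2.0e-04 -1.0e+00] F [-0.8 -3.3  5.4] w 0.579 g 23.0 q [ 0.2   0.24  2.01 -0.    0.88  1.65]
[-0.3680958   0.10264223 -0.0481964 ]
```

View pics/w4.png

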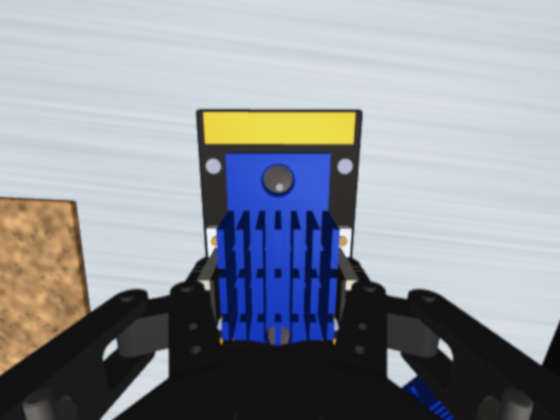

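The grip is central on the fins. The front pin shows at (278,180) and looks centred in its hole. Firming the grip, then lifting slowly.

play_rows:
  commands:
    - [[0,0,0,0,0,0,0.7],[0,0,0,0,0,0,0.7],[0,0,0,0,0,0,0.7],[0,0,0,0,0,0,0.7]]
  force: 45

```text
time: 4.95
tool_pos: [0.5459, 0.1348, 0.0663]
tcp_rot: [-3.136, -0.184, -0.005]
wrist_force: [-0.1, -2.4, 6.9]
width: 0.578
grip_force: 47.8
```

play_rows:
  commands:
    - [[0,0,-0.02,0,0,0,0.7],[0,0,-0.04,0,0,0,0.7],[0,0,-0.06,0,0,0,0.7],[0,0,-0.08,0,0,0,0.7],[0,0,-0.12,0,0,0,0.7],[0,0,-0.17,0,0,0,0.7],[0,0,-0.17,0,0,0,0.7],[0,0,-0.17,0,0,0,0.7]]

```text
time: 5.75
tool_pos: [0.545, 0.135, 0.1675]
tcp_rot: [-3.136, -0.183, -0.004]
wrist_force: [-0.9, 0.4, -4.2]
width: 0.576
grip_force: 49.3
```

Run:
```python
from h import *
show(); print(bot.read_state()['torque'])
c=(.5447,.1327,.166,.115)
plan((.468,.317,.166,.115),(.468,.317,.045,.115),(.468,.317,.04,.115),start=c)
plan((.468,.317,.166,.115))
im=cv2.imread('pics/top0.png');p=cam('top')
H,S,V=cv2.split(cv2.cvtColor(im,cv2.COLOR_BGR2HSV));b=blobs((H>5)&(H<20)&(S>60)&(S<190)&(V>40),2000)[0]
for q in cv2.boxPoints(cv2.minAreaRect(b)): print(ray(p,*q,.008)[:2].round(3))
```

```text
t 5.75 [0.545  0.135  0.1675] yaw 0.1166 zax [ 2.6e-03  9.0e-04 -1.0e+00] F [-0.9  0.4 -4.2] w 0.576 g 49.3 q [0.2  0.12 1.94 0.   1.07 1.65]
[0.01889799 0.01227979 0.01349464]
(0.468, 0.317, 0.166, 0.115) -> [-0.0917 -0.3198 -0.    ] [0. 0. 0.] n>=4.0
(0.468, 0.317, 0.045, 0.115) -> [-0.0917 -0.3198  0.2017] [0. 0. 0.] n>=4.7
(0.468, 0.317, 0.04, 0.115) -> [-0.0917 -0.3198  0.21  ] [0. 0. 0.] n>=4.7
(0.468, 0.317, 0.166, 0.115) -> [-0.0922 -0.3162  0.0024] [-0.0002 -0.0009  0.0005] n>=4.0
[0.548 0.385]
[0.551 0.264]
[0.39  0.254]
[0.388 0.372]
```

Run:
```python
from h import *
for i in range(4): show(); bot.read_camera('wrist')
```

```text
t 5.75 [0.545  0.135  0.1675] yaw 0.1166 zax [ 2.6e-03  9.0e-04 -1.0e+00] F [-0.9  0.4 -4.2] w 0.576 g 49.3 q [0.2  0.12 1.94 0.   1.07 1.65]
t 5.80 [0.5439 0.1347 0.166 ] yaw 0.1166 zax [-4.e-04  2.e-04 -1.e+00] F [-0.3 -0.5 -3.7] w 0.574 g 49.2 q [0.2  0.12 1.94 0.   1.07 1.65]
t 5.85 [0.5433 0.1346 0.165 ] yaw 0.1166 zax [-2.2e-03 -1.0e-04 -1.0e+00] F [ 0.3  0.1 -3. ] w 0.576 g 49.2 q [0.2  0.12 1.95 0.   1.07 1.65]
t 5.90 [0.5431 0.1345 0.1646] yaw 0.1165 zax [-2.9e-03 -3.0e-04 -1.0e+00] F [ 0.4  0.8 -3. ] w 0.579 g 49.2 q [0.2  0.12 1.95 0.   1.07 1.65]
```

Run:
```python
from h import *
plan((.469,.319,.1646,.115),(.469,.319,.06,.115),(.469,.319,.039,.115))
```

```text
(0.469, 0.319, 0.1646, 0.115) -> [-0.0868 -0.3198  0.    ] [-0.      0.001   0.0005] n>=4.0
(0.469, 0.319, 0.06, 0.115) -> [-0.0863 -0.3198  0.1744] [-0.      0.001   0.0005] n>=4.5
(0.469, 0.319, 0.039, 0.115) -> [-0.0861 -0.3198  0.2094] [-0.      0.001   0.0005] n>=4.7
```

play_rows:
  commands:
    - [[-0.02,-0.08,0,0,0,0,0.7],[-0.045,-0.16,0,0,0,0,0.7],[-0.07,-0.24,0,0,0,0,0.7],[-0.0868,-0.31,0,0,0,0,0.7],[-0.0865,-0.3198,0,0,0,0,0.7],[-0.0865,-0.3198,0.06,0,0,0,0.7],[-0.0865,-0.3198,0.12,0,0,0,0.7],[-0.0865,-0.3198,0.17,0,0,0,0.7]]

```text
time: 6.75
tool_pos: [0.4695, 0.3183, 0.0617]
tcp_rot: [3.135, 0.184, -0.003]
wrist_force: [-0.6, 0.1, -3.1]
width: 0.572
grip_force: 49.4
```

play_rows:
  commands:
    - [[0,0,0,0,0,0,0.7],[0,0,0,0,0,0,0.7],[0,0,0,0,0,0,0.7],[0,0,0,0,0,0,0.7]]

```text
time: 7.15
tool_pos: [0.4724, 0.3202, 0.0667]
tcp_rot: [-3.134, -0.182, -0.006]
wrist_force: [0.1, -0.1, -2.2]
width: 0.576
grip_force: 49.2
```

Run:
```python
from h import *
show()
im=bot.read_camera('side'); cv2.imwrite('pics/s1.png',cv2.resize(im[90:240,100:330],None,fx=3,fy=3)); show()
```

```text
t 7.15 [0.4724 0.3202 0.0667] yaw 0.1163 zax [ 0.0038  0.0024 -1.    ] F [ 0.1 -0.1 -2.2] w 0.576 g 49.2 q [0.55 0.26 2.   0.   0.88 2.01]
t 7.20 [0.4722 0.3201 0.0666] yaw 0.1162 zax [ 0.0036  0.0023 -1.    ] F [ 0.4  0.4 -3. ] w 0.579 g 49.2 q [0.55 0.26 2.   0.   0.88 2.01]
```

View pics/s1.png

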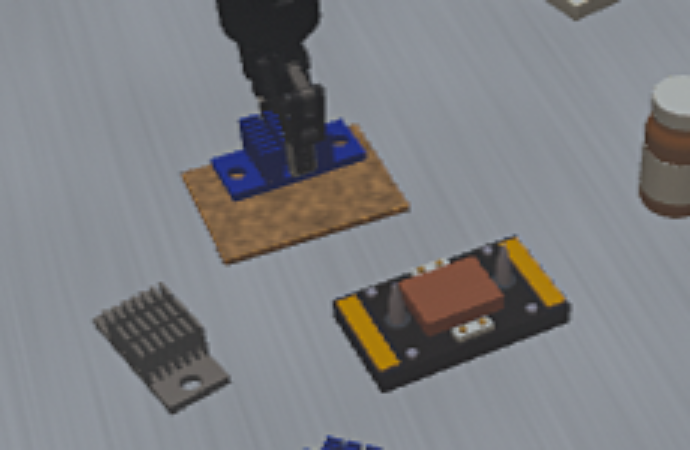

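The blue sink is held about 25 mm above the mat. The gold station is bare, with its pins at (397,303) and (505,262). Lowering onto the cork.

play_rows:
  commands:
    - [[0,0,0.007,0,0,0,0.7],[0,0,0.014,0,0,0,0.7],[0,0,0.021,0,0,0,0.7],[0,0,0.028,0,0,0,0.7],[0,0,0.032,0,0,0,0.7],[0,0,0.035,0,0,0,0.7],[0,0,0.035,0,0,0,0.7],[0,0,0.035,0,0,0,0.7]]

```text
time: 8.0
tool_pos: [0.4707, 0.3194, 0.0434]
tcp_rot: [-3.136, -0.183, -0.0]
wrist_force: [0.4, 0.2, -2.7]
width: 0.58
grip_force: 49.2
```

Run:
```python
from h import *
for i in range(6): show(); bot.read_camera('wrist')
```

```text
t 8.00 [0.4707 0.3194 0.0434] yaw 0.1165 zax [ 3.e-04  3.e-04 -1.e+00] F [ 0.4  0.2 -2.7] w 0.580 g 49.2 q [0.55 0.29 2.01 0.   0.85 2.01]
t 8.05 [0.4708 0.3194 0.0435] yaw 0.1165 zax [ 6.e-04  5.e-04 -1.e+00] F [ 0.   0.  -2.6] w 0.577 g 49.2 q [0.55 0.29 2.01 0.   0.85 2.01]
t 8.10 [0.4708 0.3195 0.0436] yaw 0.1165 zax [ 6.e-04  5.e-04 -1.e+00] F [-0.2 -0.5 -2.6] w 0.575 g 49.2 q [0.55 0.29 2.01 0.   0.85 2.01]
t 8.15 [0.4708 0.3194 0.0436] yaw 0.1165 zax [ 7.e-04  5.e-04 -1.e+00] F [-0.4  0.  -2.6] w 0.579 g 49.2 q [0.55 0.29 2.01 0.   0.85 2.01]
t 8.20 [0.4708 0.3194 0.0436] yaw 0.1165 zax [ 7.e-04  5.e-04 -1.e+00] F [-0.   1.1 -2.5] w 0.579 g 49.2 q [0.55 0.29 2.01 0.   0.85 2.01]
t 8.25 [0.4708 0.3194 0.0436] yaw 0.1165 zax [ 7.e-04  5.e-04 -1.e+00] F [ 0.  -0.1 -2.4] w 0.581 g 49.2 q [0.55 0.29 2.01 0.   0.85 2.01]
```

play_rows:
  commands:
    - [[0,0,0.002,0,0,0,0.7],[0,0,0.004,0,0,0,0.7],[0,0,0.006,0,0,0,0.7],[0,0,0.007,0,0,0,0.7],[0,0,0.007,0,0,0,0.7],[0,0,0.007,0,0,0,0.7],[0,0,0.007,0,0,0,0.7]]

```text
time: 9.0
tool_pos: [0.4706, 0.3193, 0.0403]
tcp_rot: [-3.136, -0.183, -0.0]
wrist_force: [-3.7, -1.5, 6.3]
width: 0.578
grip_force: 50.4
```

Run:
```python
from h import *
for i in range(3): show(); bot.read_camera('wrist')
```

```text
t 9.00 [0.4706 0.3193 0.0403] yaw 0.1165 zax [ 0.e+00  1.e-04 -1.e+00] F [-3.7 -1.5  6.3] w 0.578 g 50.4 q [0.55 0.29 2.01 0.   0.84 2.01]
t 9.05 [0.4706 0.3193 0.0403] yaw 0.1165 zax [ 1.e-04  1.e-04 -1.e+00] F [-3.3 -1.3  5.8] w 0.574 g 50.4 q [0.55 0.29 2.01 0.   0.84 2.01]
t 9.10 [0.4706 0.3194 0.0403] yaw 0.1165 zax [ 1.e-04  2.e-04 -1.e+00] F [-3.9 -2.   5.8] w 0.580 g 50.4 q [0.55 0.29 2.01 0.   0.84 2.01]
```

Light contact on the cork (8 N). Releasing, then rising.

play_rows:
  commands:
    - [[0,0,0,0,0,0,0.3],[0,0,0,0,0,0,-0.5],[0,0,0,0,0,0,-1],[0,0,0,0,0,0,-1],[0,0,0,0,0,0,-1],[0,0,-0.05,0,0,0,-1],[0,0,-0.12,0,0,0,-1],[0,0,-0.2,0,0,0,-1]]

```text
time: 9.95
tool_pos: [0.4693, 0.3185, 0.1586]
tcp_rot: [3.135, 0.183, -0.005]
wrist_force: [0.5, 0.9, -0.3]
width: 0.997
grip_force: 0.0
```

play_rows:
  commands:
    - [[0,0,-0.05,0,0,0,-1],[0,0,-0.07,0,0,0,-1],[0,0,-0.07,0,0,0,-1],[0,0,-0.07,0,0,0,-1]]

```text
time: 10.35
tool_pos: [0.4697, 0.3187, 0.1995]
tcp_rot: [3.135, 0.183, -0.003]
wrist_force: [-0.3, -0.6, -0.8]
width: 0.997
grip_force: 0.0
```

Run:
```python
from h import *
show(); plan((.5,0,.205,-.1),(.5209,-.317,.205,-.342)); plan((.5209,-.317,.205,-.342),(.5209,-.317,.066,-.342),start=(.5,0,.205,-.1))
im=bot.read_camera('side'); cv2.imwrite('pics/s2.png',im[90:240,100:330])
```

```text
t 10.35 [0.4697 0.3187 0.1995] yaw 0.1165 zax [-0.0018 -0.001  -1.    ] F [-0.3 -0.6 -0.8] w 0.997 g 0.0 q [0.55 0.11 1.9  0.   1.14 2.01]
(0.5, 0, 0.205, -0.1) -> [-0.0117  0.5335 -0.0088] [0.0003 0.0006 0.0689] n>=6.4
(0.5209, -0.317, 0.205, -0.342) -> [-0.0385  1.0623 -0.0083] [0.0004 0.0005 0.146 ] n>=12.8
(0.5209, -0.317, 0.205, -0.342) -> [0.0874 0.5222 0.    ] [ 0.    -0.     0.077] n>=6.4
(0.5209, -0.317, 0.066, -0.342) -> [0.0874 0.5222 0.2317] [ 0.    -0.     0.077] n>=6.9
```

play_rows:
  commands:
    - [[-0.012,0.5335,-0.009,0,0.0005,0.069,-1],[-0.012,0.5335,-0.009,0,0.0005,0.069,-1],[-0.012,0.5335,-0.009,0,0.0005,0.069,-1],[-0.012,0.5335,-0.009,0,0.0005,0.069,-1],[-0.012,0.5335,-0.009,0,0.0005,0.069,-1],[-0.012,0.5335,-0.009,0,0.0005,0.069,-1],[-0.012,0.5335,-0.009,0,0.0005,0.069,-1],[-0.012,0.5335,-0.009,0,0.0005,0.069,-1]]

```text
time: 11.2
tool_pos: [0.4993, -0.0021, 0.204]
tcp_rot: [3.137, -0.164, -0.004]
wrist_force: [0.6, 0.2, -0.2]
width: 0.999
grip_force: 0.0
```

play_rows:
  commands:
    - [[0.0874,0.522,0,0,0,0.077,-1],[0.0874,0.522,0,0,0,0.077,-1],[0.0874,0.522,0,0,0,0.077,-1],[0.0874,0.522,0,0,0,0.077,-1],[0.0874,0.522,0,0,0,0.077,-1],[0.0874,0.522,0,0,0,0.077,-1],[0.0874,0.522,0,0,0,0.077,-1],[0.0874,0.522,0,0,0,0.077,-1]]

```text
time: 12.0
tool_pos: [0.5212, -0.3173, 0.2043]
tcp_rot: [-3.093, 0.538, 0.001]
wrist_force: [0.3, 0.4, 0.8]
width: 0.999
grip_force: 0.0
```

play_rows:
  commands:
    - [[0,0,0,0,0,0,-1],[0,0,0,0,0,0,-1],[0,0,0,0,0,0,-1],[0,0,0,0,0,0,-1]]

```text
time: 12.4
tool_pos: [0.5217, -0.315, 0.2066]
tcp_rot: [-3.095, 0.532, -0.003]
wrist_force: [1.5, -0.1, 0.9]
width: 1.001
grip_force: 0.0
```

Run:
```python
from h import *
for i in range(3): show(); im=bot.read_camera('wrist')
cv2.imwrite('pics/w5.png',im)
plan((.5209,-.317,.205,-.342),(.5209,-.317,.066,-.342))
```

```text
t 12.40 [ 0.5217 -0.315   0.2066] yaw -0.3405 zax [ 2.e-03  5.e-04 -1.e+00] F [ 1.5 -0.1  0.9] w 1.001 g 0.0 q [-0.58  0.18  1.8   0.    1.16  1.33]
t 12.45 [ 0.5217 -0.3153  0.2067] yaw -0.3407 zax [ 2.2e-03  2.0e-04 -1.0e+00] F [-0.3  0.2 -0.1] w 1.001 g 0.0 q [-0.59  0.18  1.8   0.    1.16  1.33]
t 12.50 [ 0.5217 -0.3155  0.2068] yaw -0.3411 zax [ 2.3e-03  1.0e-04 -1.0e+00] F [ 0.4 -0.1  0.2] w 1.003 g 0.0 q [-0.59  0.18  1.8   0.    1.16  1.33]
(0.5209, -0.317, 0.205, -0.342) -> [-0.0005  0.0024  0.0029] [-0.0003 -0.0007  0.0002] n>=0.0
(0.5209, -0.317, 0.066, -0.342) -> [-0.001   0.0026  0.2345] [-0.0003 -0.0007  0.0002] n>=2.8
```

View pics/w5.png

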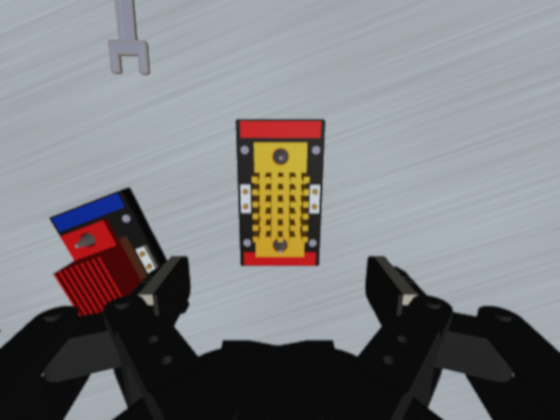

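The gripper is above the gold sink on the red station at (281,195). Re-measuring from this nearly direct view.

Run:
```python
from h import *
for i in range(2):
  show(); p=cam('wrist'); im=bot.read_camera('wrist'); station(im,p,'red',np.array([.5205,-.318]))
plan((.5209,-.317,.066,-.342))
```

```text
t 12.55 [ 0.5217 -0.3158  0.2067] yaw -0.3414 zax [ 2.2e-03  1.0e-04 -1.0e+00] F [-0.3  0.1 -0.3] w 1.001 g 0.0 q [-0.59  0.18  1.8   0.    1.16  1.33]
  plate [ 0.5858 -0.3415] [17. 81.]
  plate [ 0.4559 -0.2958] [13. 73.]
red station [ 0.5209 -0.3187] yaw -0.3389 len 0.1377
t 12.60 [ 0.5216 -0.316   0.2067] yaw -0.3416 zax [ 2.2e-03  1.0e-04 -1.0e+00] F [0.1 0.2 0.3] w 1.005 g 0.0 q [-0.59  0.18  1.8   0.    1.16  1.33]
  plate [ 0.5858 -0.3418] [17. 81.]
  plate [ 0.4559 -0.2959] [73. 13.]
red station [ 0.5208 -0.3188] yaw -0.3391 len 0.1377
(0.5209, -0.317, 0.066, -0.342) -> [-0.001   0.002   0.2344] [-0.0003 -0.0006  0.0001] n>=2.8
```

play_rows:
  commands:
    - [[0,0.001,0.06,0,0,0,-1],[0,0.001,0.12,0,0,0,-1],[0,0.001,0.17,0,0,0,-1],[0,0.001,0.2,0,0,0,-1],[0,0.001,0.22,0,0,0,-1],[0,0.001,0.233,0,0,0,-1],[0,0.001,0.233,0,0,0,-1],[0,0.001,0.233,0,0,0,-1]]

```text
time: 13.45
tool_pos: [0.5222, -0.3174, 0.0676]
tcp_rot: [3.096, -0.535, 0.005]
wrist_force: [0.6, 0.7, -0.6]
width: 0.999
grip_force: 0.0
```

play_rows:
  commands:
    - [[0,0,0,0,0,0,-1],[0,0,0,0,0,0,0.3],[0,0,0,0,0,0,0.5],[0,0,0,0,0,0,0.7],[0,0,0,0,0,0,0.7],[0,0,0,0,0,0,0.7],[0,0,0,0,0,0,0.7],[0,0,0,0,0,0,0.7]]
  force: 20

```text
time: 14.25
tool_pos: [0.5219, -0.3173, 0.0674]
tcp_rot: [-3.096, 0.535, -0.004]
wrist_force: [-0.6, -0.4, 6.1]
width: 0.583
grip_force: 22.5
```

Run:
```python
from h import *
for i in range(4): show(); im=bot.read_camera('wrist')
cv2.imwrite('pics/w6.png',im)
```

```text
t 14.25 [ 0.5219 -0.3173  0.0674] yaw -0.3421 zax [ 2.7e-03 -4.0e-04 -1.0e+00] F [-0.6 -0.4  6.1] w 0.583 g 22.5 q [-0.59  0.32  1.91  0.    0.91  1.32]
t 14.30 [ 0.5219 -0.3172  0.0674] yaw -0.3421 zax [ 2.7e-03 -4.0e-04 -1.0e+00] F [-1.  -0.9  4.6] w 0.583 g 22.5 q [-0.59  0.32  1.91  0.    0.91  1.32]
t 14.35 [ 0.5219 -0.3173  0.0674] yaw -0.3421 zax [ 2.7e-03 -4.0e-04 -1.0e+00] F [-1.6  0.3  5.6] w 0.582 g 22.5 q [-0.59  0.32  1.91  0.    0.91  1.32]
t 14.40 [ 0.522  -0.3173  0.0674] yaw -0.3421 zax [ 2.8e-03 -4.0e-04 -1.0e+00] F [-1.3 -0.1  5.7] w 0.584 g 22.5 q [-0.59  0.32  1.91  0.    0.91  1.32]
```

Seated gently, with no side force. Firming the grip and lifting the gold sink.

play_rows:
  commands:
    - [[0,0,0,0,0,0,0.7],[0,0,0,0,0,0,0.7],[0,0,-0.01,0,0,0,0.7],[0,0,-0.025,0,0,0,0.7],[0,0,-0.04,0,0,0,0.7],[0,0,-0.06,0,0,0,0.7],[0,0,-0.1,0,0,0,0.7],[0,0,-0.15,0,0,0,0.7]]
  force: 45

```text
time: 15.25
tool_pos: [0.5202, -0.3161, 0.1566]
tcp_rot: [-3.094, 0.534, 0.002]
wrist_force: [0.1, -0.2, -1.7]
width: 0.573
grip_force: 47.3
```

play_rows:
  commands:
    - [[0,0,-0.05,0,0,0,0.7],[0,0,-0.08,0,0,0,0.7],[0,0,-0.1,0,0,0,0.7],[0,0,-0.1,0,0,0,0.7],[0,0,-0.1,0,0,0,0.7],[0,0,-0.1,0,0,0,0.7],[0,0,-0.1,0,0,0,0.7]]

```text
time: 15.95
tool_pos: [0.5204, -0.3164, 0.2148]
tcp_rot: [-3.094, 0.535, 0.002]
wrist_force: [-0.3, 0.7, -2.9]
width: 0.574
grip_force: 47.4
```

Run:
```python
from h import *
for i in range(2): show(); im=bot.read_camera('side')
cv2.imwrite('pics/s3.png',im)
a=(.51,-.09,.216,-.113);b=(.5454,.1347,.216,.116)
plan(a); plan(b,b[:2]+(.096,.116),start=a)
```

```text
t 15.95 [ 0.5204 -0.3164  0.2148] yaw -0.3422 zax [-7.0e-04  2.1e-03 -1.0e+00] F [-0.3  0.7 -2.9] w 0.574 g 47.4 q [-0.59  0.17  1.79  0.    1.18  1.32]
t 16.00 [ 0.5206 -0.3165  0.2151] yaw -0.3421 zax [-4.0e-04  1.8e-03 -1.0e+00] F [ 0.5 -0.1 -1.7] w 0.578 g 47.4 q [-0.59  0.17  1.79  0.    1.18  1.32]
(0.51, -0.09, 0.216, -0.113) -> [-0.1435 -0.3497 -0.0005] [-0.0005  0.0001 -0.0729] n>=4.5
(0.5454, 0.1347, 0.216, 0.116) -> [ 0.0164 -0.3788 -0.    ] [-0.      0.     -0.0729] n>=4.5
(0.5454, 0.1347, 0.096, 0.116) -> [ 0.0164 -0.3788  0.2   ] [-0.      0.     -0.0729] n>=5.1
```

View pics/s3.png

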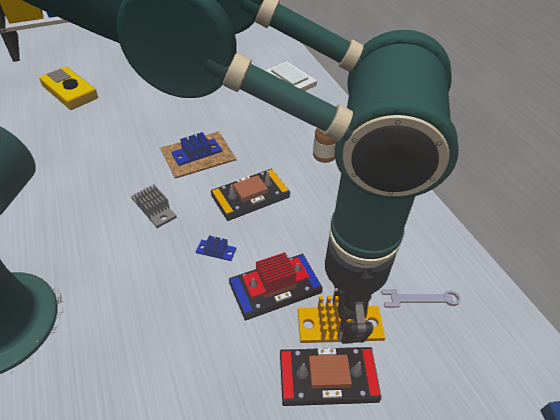

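The gold sink is lifted level at (340,322) and the red station is bare. Blue rests on the mat at (197,150). Carrying gold to the gold station.

play_rows:
  commands:
    - [[-0.025,-0.06,0,0,0,-0.0125,0.7],[-0.05,-0.12,0,0,0,-0.025,0.7],[-0.075,-0.18,0,0,0,-0.037,0.7],[-0.1,-0.24,0,0,0,-0.05,0.7],[-0.125,-0.3,0,0,0,-0.0625,0.7],[-0.1435,-0.35,0,0,0,-0.073,0.7],[-0.1435,-0.35,0,0,0,-0.073,0.7]]

```text
time: 16.75
tool_pos: [0.51, -0.0867, 0.2162]
tcp_rot: [-3.135, 0.17, -0.001]
wrist_force: [-1.0, -0.3, -2.5]
width: 0.573
grip_force: 47.8
```

play_rows:
  commands:
    - [[0.003,-0.06,0,0,0,-0.0115,0.7],[0.005,-0.12,0,0,0,-0.023,0.7],[0.008,-0.18,0,0,0,-0.0345,0.7],[0.01,-0.24,0,0,0,-0.046,0.7],[0.013,-0.3,0,0,0,-0.058,0.7],[0.015,-0.35,0,0,0,-0.067,0.7],[0.0164,-0.37,0,0,0,-0.073,0.7],[0.0164,-0.379,0,0,0,-0.073,0.7]]

```text
time: 17.55
tool_pos: [0.5462, 0.1351, 0.2165]
tcp_rot: [3.136, 0.185, 0.002]
wrist_force: [0.4, -0.5, -1.3]
width: 0.579
grip_force: 48.0
```

play_rows:
  commands:
    - [[0,0,0.05,0,0,0,0.7],[0,0,0.09,0,0,0,0.7],[0,0,0.12,0,0,0,0.7],[0,0,0.15,0,0,0,0.7],[0,0,0.17,0,0,0,0.7],[0,0,0.18,0,0,0,0.7],[0,0,0.18,0,0,0,0.7],[0,0,0.18,0,0,0,0.7]]

```text
time: 18.35
tool_pos: [0.5469, 0.1345, 0.1096]
tcp_rot: [-3.136, -0.182, -0.005]
wrist_force: [0.5, 0.0, -2.7]
width: 0.574
grip_force: 48.1
```

play_rows:
  commands:
    - [[0,0,0,0,0,0,0.7],[0,0,0,0,0,0,0.7],[0,0,0,0,0,0,0.7],[0,0,0,0,0,0,0.7],[0,0,0,0,0,0,0.7],[0,0,0,0,0,0,0.7]]

```text
time: 18.95
tool_pos: [0.5462, 0.1347, 0.1089]
tcp_rot: [-3.136, -0.183, -0.003]
wrist_force: [-0.8, -0.9, -2.4]
width: 0.574
grip_force: 48.1
```

Run:
```python
from h import *
for i in range(3): show(); im=bot.read_camera('wrist')
cv2.imwrite('pics/w7.png',im)
plan((.5454,.1347,.0664,.116))
```

```text
t 18.95 [0.5462 0.1347 0.1089] yaw 0.1166 zax [ 1.9e-03  3.0e-04 -1.0e+00] F [-0.8 -0.9 -2.4] w 0.574 g 48.1 q [ 0.2   0.19  1.99 -0.    0.96  1.65]
t 19.00 [0.5461 0.1347 0.1088] yaw 0.1166 zax [ 1.8e-03  3.0e-04 -1.0e+00] F [-0.2  0.2 -2.7] w 0.574 g 48.1 q [ 0.2   0.19  1.99 -0.    0.96  1.65]
t 19.05 [0.5461 0.1347 0.1088] yaw 0.1166 zax [ 1.8e-03  3.0e-04 -1.0e+00] F [ 0.2  1.  -2.4] w 0.577 g 48.1 q [ 0.2   0.19  1.99 -0.    0.96  1.65]
(0.5454, 0.1347, 0.0664, 0.116) -> [-0.0014 -0.0002  0.0707] [-0.     -0.0006  0.0002] n>=0.8
```

View pics/w7.png

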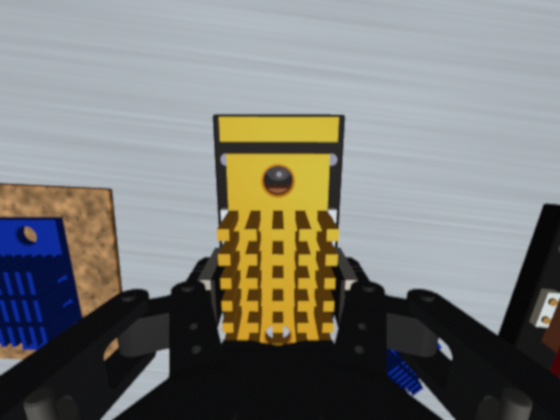

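The front pin tip shows at (279,173), inside the hole at (278,180), so it is aligned. Lowering in slow steps.

play_rows:
  commands:
    - [[-0.001,0,0.01,0,0,0,0.7],[-0.001,0,0.02,0,0,0,0.7],[-0.001,0,0.03,0,0,0,0.7],[-0.001,0,0.038,0,0,0,0.7],[-0.001,0,0.045,0,0,0,0.7],[-0.001,0,0.05,0,0,0,0.7],[-0.001,0,0.055,0,0,0,0.7],[-0.001,0,0.055,0,0,0,0.7]]

```text
time: 19.9
tool_pos: [0.5454, 0.1345, 0.0754]
tcp_rot: [-3.136, -0.183, -0.002]
wrist_force: [-1.1, -0.4, -1.4]
width: 0.578
grip_force: 48.1
```

play_rows:
  commands:
    - [[0,0,0.003,0,0,0,0.7],[0,0,0.006,0,0,0,0.7],[0,0,0.009,0,0,0,0.7],[0,0,0.012,0,0,0,0.7],[0,0,0.015,0,0,0,0.7],[0,0,0.017,0,0,0,0.7],[0,0,0.017,0,0,0,0.7],[0,0,0.017,0,0,0,0.7]]

```text
time: 20.7
tool_pos: [0.5457, 0.1346, 0.0675]
tcp_rot: [-3.136, -0.183, -0.002]
wrist_force: [-5.9, -0.9, 10.5]
width: 0.573
grip_force: 49.5
```

Run:
```python
from h import *
for i in range(3): show(); im=bot.read_camera('wrist')
print(bot.read_state()['torque'])
```

```text
t 20.70 [0.5457 0.1346 0.0675] yaw 0.1166 zax [ 1.5e-03  2.0e-04 -1.0e+00] F [-5.9 -0.9 10.5] w 0.573 g 49.5 q [ 0.2   0.24  2.01 -0.    0.89  1.65]
t 20.75 [0.5457 0.1346 0.0675] yaw 0.1165 zax [ 1.6e-03  3.0e-04 -1.0e+00] F [-5.5 -0.9 10.6] w 0.574 g 49.5 q [ 0.2   0.24  2.01 -0.    0.89  1.65]
t 20.80 [0.5457 0.1346 0.0675] yaw 0.1165 zax [ 1.6e-03  3.0e-04 -1.0e+00] F [-5.9 -1.4 10.9] w 0.576 g 49.5 q [ 0.2   0.24  2.01 -0.    0.89  1.65]
[-0.14810388  0.90319329  0.01792139]
```

The TCP is at z .0675, against .0674 when this sink was gripped seated, so it is home. Releasing and rising.

play_rows:
  commands:
    - [[0,0,0,0,0,0,0.3],[0,0,0,0,0,0,-0.5],[0,0,0,0,0,0,-1],[0,0,0,0,0,0,-1],[0,0,0,0,0,0,-1],[0,0,-0.05,0,0,0,-1],[0,0,-0.12,0,0,0,-1],[0,0,-0.2,0,0,0,-1]]

```text
time: 21.65
tool_pos: [0.5439, 0.1343, 0.1849]
tcp_rot: [3.136, 0.183, -0.004]
wrist_force: [1.0, -0.4, 0.9]
width: 1.001
grip_force: 0.0
```

play_rows:
  commands:
    - [[0,0,-0.03,0,0,0,-1],[0,0,-0.03,0,0,0,-1],[0,0,-0.03,0,0,0,-1],[0,0,-0.03,0,0,0,-1]]

```text
time: 22.05
tool_pos: [0.544, 0.1343, 0.2014]
tcp_rot: [3.136, 0.183, -0.003]
wrist_force: [0.2, 0.4, 0.1]
width: 1.001
grip_force: 0.0
```

Run:
```python
from h import *
show(); im=bot.read_camera('wrist'); cv2.imwrite('pics/w8.png',im); im=bot.read_camera('side'); 
b=(.506,-.118,.205,.013)
plan(b,b[:2]+(.066,.013))
cv2.imwrite('pics/s4.png',cv2.resize(im[90:240,120:350],None,fx=3,fy=3))
```

```text
t 22.05 [0.544  0.1343 0.2014] yaw 0.1165 zax [-1.8e-03 -4.0e-04 -1.0e+00] F [0.2 0.4 0.1] w 1.001 g 0.0 q [ 0.2   0.09  1.91 -0.    1.14  1.65]
(0.506, -0.118, 0.205, 0.013) -> [-0.1119  0.4103 -0.0059] [0.0001 0.0007 0.0329] n>=5.1
(0.506, -0.118, 0.066, 0.013) -> [-0.1114  0.4102  0.2258] [0.0001 0.0007 0.0329] n>=5.8
```

View pics/s4.png

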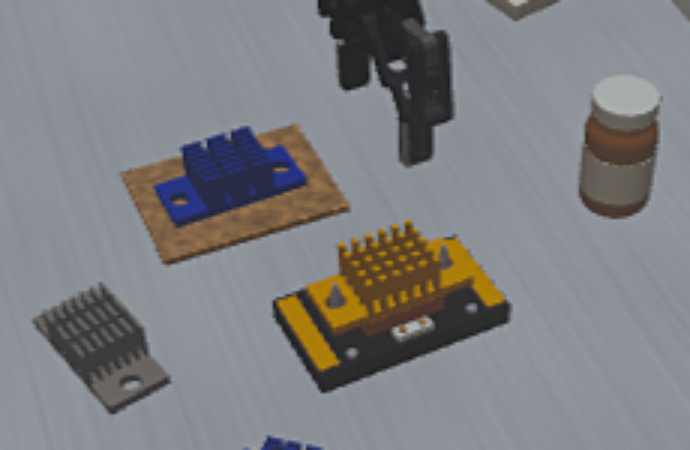

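Gold lies flat on its station with both pins through, at (337,297) and (445,257). Blue is flat on the mat. Next is the red sink.

play_rows:
  commands:
    - [[-0.025,0.08,-0.005,0,0,0.006,-1],[-0.045,0.16,-0.005,0,0,0.013,-1],[-0.065,0.24,-0.005,0,0,0.019,-1],[-0.085,0.32,-0.005,0,0,0.025,-1],[-0.105,0.38,-0.005,0,0,0.033,-1],[-0.112,0.4103,-0.005,0,0.0005,0.033,-1],[-0.112,0.4103,-0.005,0,0.0005,0.033,-1],[-0.112,0.4103,-0.005,0,0.0005,0.033,-1]]

```text
time: 22.95
tool_pos: [0.5067, -0.1177, 0.2053]
tcp_rot: [-3.14, -0.018, -0.002]
wrist_force: [-0.2, 0.5, 0.4]
width: 0.996
grip_force: 0.0
```

play_rows:
  commands:
    - [[0,0,0.03,0,0,0,-1],[0,0,0.05,0,0,0,-1],[0,0,0.07,0,0,0,-1],[0,0,0.08,0,0,0,-1],[0,0,0.08,0,0,0,-1],[0,0,0.08,0,0,0,-1],[0,0,0.08,0,0,0,-1],[0,0,0.08,0,0,0,-1]]

```text
time: 23.75
tool_pos: [0.508, -0.1179, 0.1593]
tcp_rot: [3.142, 0.02, 0.008]
wrist_force: [-0.5, -0.1, -0.0]
width: 1.0
grip_force: 0.0
```

Run:
```python
from h import *
for i in range(3): show();p=cam('wrist'); im=bot.read_camera('wrist')
cv2.imwrite('pics/w9.png',im)
station(im,p,'blue',np.array([.505,-.1195]))
b=(.506,-.118,.067,.013)
plan(b)
```

```text
t 23.75 [ 0.508  -0.1179  0.1593] yaw 0.0128 zax [ 0.0048  0.     -1.    ] F [-0.5 -0.1 -0. ] w 1.000 g 0.0 q [-0.28  0.05  2.03  0.    1.05  1.28]
t 23.80 [ 0.5079 -0.1179  0.1592] yaw 0.0127 zax [ 4.7e-03  1.0e-04 -1.0e+00] F [ 0.1  0.1 -0.6] w 0.998 g 0.0 q [-0.28  0.05  2.03  0.    1.05  1.28]
t 23.85 [ 0.5078 -0.1179  0.1591] yaw 0.0127 zax [ 4.5e-03  1.0e-04 -1.0e+00] F [ 0.1 -0.3 -0.2] w 1.000 g 0.0 q [-0.28  0.05  2.03  0.    1.05  1.28]
  plate [ 0.5742 -0.1186] [96. 19.]
  plate [ 0.4356 -0.1206] [15. 84.]
blue station [ 0.5049 -0.1196] yaw 0.0138 len 0.1386
(0.506, -0.118, 0.067, 0.013) -> [-0.0035  0.0002  0.1533] [-0.0001 -0.0014 -0.0001] n>=1.8
```

play_rows:
  commands:
    - [[-0.0015,0,0.05,0,-0.0006,0,-1],[-0.0015,0,0.09,0,-0.0006,0,-1],[-0.0015,0,0.12,0,-0.0006,0,-1],[-0.0015,0,0.14,0,-0.0006,0,-1],[-0.0015,0,0.151,0,-0.0006,0,-1],[-0.0015,0,0.151,0,-0.0006,0,-1],[-0.0015,0,0.151,0,-0.0006,0,-1],[-0.0015,0,0.151,0,-0.0006,0,-1]]

```text
time: 24.7
tool_pos: [0.5078, -0.118, 0.069]
tcp_rot: [3.141, 0.02, 0.006]
wrist_force: [-0.2, 0.0, 0.1]
width: 1.002
grip_force: 0.0
```

play_rows:
  commands:
    - [[0,0,0,0,0,0,-1],[0,0,0,0,0,0,0.3],[0,0,0,0,0,0,0.5],[0,0,0,0,0,0,0.7],[0,0,0,0,0,0,0.7],[0,0,0,0,0,0,0.7],[0,0,0,0,0,0,0.7],[0,0,0,0,0,0,0.7]]
  force: 20

```text
time: 25.5
tool_pos: [0.5072, -0.1179, 0.0683]
tcp_rot: [-3.141, -0.02, -0.003]
wrist_force: [-0.8, -1.1, 3.7]
width: 0.583
grip_force: 22.8
```

Run:
```python
from h import *
for i in range(3): show(); im=bot.read_camera('wrist')
cv2.imwrite('pics/w10.png',im)
```

```text
t 25.50 [ 0.5072 -0.1179  0.0683] yaw 0.0129 zax [ 2.1e-03  1.0e-04 -1.0e+00] F [-0.8 -1.1  3.7] w 0.583 g 22.8 q [-0.28  0.17  2.1   0.    0.87  1.28]
t 25.55 [ 0.5072 -0.1179  0.0683] yaw 0.0129 zax [ 2.2e-03  1.0e-04 -1.0e+00] F [-0.4 -0.9  4.6] w 0.579 g 22.8 q [-0.28  0.17  2.1   0.    0.87  1.28]
t 25.60 [ 0.5072 -0.1179  0.0683] yaw 0.0129 zax [ 2.2e-03  1.0e-04 -1.0e+00] F [-0.6 -0.7  5.1] w 0.585 g 22.9 q [-0.28  0.17  2.1   0.    0.87  1.28]
```

play_rows:
  commands:
    - [[0,0,0,0,0,0,0.7],[0,0,0,0,0,0,0.7],[0,0,-0.01,0,0,0,0.7],[0,0,-0.025,0,0,0,0.7],[0,0,-0.04,0,0,0,0.7],[0,0,-0.06,0,0,0,0.7],[0,0,-0.1,0,0,0,0.7],[0,0,-0.15,0,0,0,0.7]]
  force: 45

```text
time: 26.45
tool_pos: [0.5053, -0.1172, 0.158]
tcp_rot: [-3.14, -0.02, 0.002]
wrist_force: [0.4, -0.5, -2.0]
width: 0.576
grip_force: 47.4
```

play_rows:
  commands:
    - [[0,0,-0.05,0,0,0,0.7],[0,0,-0.06,0,0,0,0.7],[0,0,-0.06,0,0,0,0.7],[0,0,-0.06,0,0,0,0.7],[0,0,-0.06,0,0,0,0.7],[0,0,-0.06,0,0,0,0.7]]

```text
time: 27.05
tool_pos: [0.5055, -0.1174, 0.192]
tcp_rot: [-3.14, -0.02, 0.003]
wrist_force: [0.1, 0.1, -2.1]
width: 0.577
grip_force: 47.7
```

Run:
```python
from h import *
for i in range(2): show(); im=bot.read_camera('side')
b=(.5236,-.3179,.193,-.341)
plan(b,b[:2]+(.11,b[3]))
```

```text
t 27.05 [ 0.5055 -0.1174  0.192 ] yaw 0.0128 zax [-0.0018  0.0014 -1.    ] F [ 0.1  0.1 -2.1] w 0.577 g 47.7 q [-0.28  0.02  2.    0.    1.12  1.28]
t 27.10 [ 0.5057 -0.1175  0.1923] yaw 0.0128 zax [-0.0012  0.0012 -1.    ] F [ 1.1  0.1 -2.4] w 0.576 g 47.7 q [-0.28  0.02  2.    0.    1.12  1.28]
(0.5236, -0.3179, 0.193, -0.341) -> [ 0.0251  0.3342 -0.001 ] [-0.0003  0.0003  0.1126] n>=4.0
(0.5236, -0.3179, 0.11, -0.341) -> [0.0252 0.3344 0.1373] [-0.0003  0.0003  0.1126] n>=4.3
```

play_rows:
  commands:
    - [[0.004,0.06,0,0,0,0.02,0.7],[0.008,0.12,0,0,0,0.04,0.7],[0.012,0.18,0,0,0,0.06,0.7],[0.016,0.24,0,0,0,0.08,0.7],[0.02,0.29,0,0,0,0.1,0.7],[0.0235,0.322,0,0,0,0.1126,0.7],[0.0245,0.334,0,0,0,0.1126,0.7],[0.0245,0.334,0,0,0,0.1126,0.7]]

```text
time: 27.95
tool_pos: [0.5238, -0.3181, 0.1933]
tcp_rot: [-3.095, 0.533, -0.001]
wrist_force: [-0.1, 0.4, -3.1]
width: 0.577
grip_force: 47.8
```

play_rows:
  commands:
    - [[0,0,0.02,0,0,0,0.7],[0,0,0.05,0,0,0,0.7],[0,0,0.08,0,0,0,0.7],[0,0,0.11,0,0,0,0.7],[0,0,0.13,0,0,0,0.7],[0,0,0.14,0,0,0,0.7],[0,0,0.14,0,0,0,0.7],[0,0,0.14,0,0,0,0.7]]

```text
time: 28.75
tool_pos: [0.5245, -0.3179, 0.1104]
tcp_rot: [-3.096, 0.532, -0.004]
wrist_force: [0.5, -0.4, -2.5]
width: 0.577
grip_force: 47.9
```

play_rows:
  commands:
    - [[0,0,0,0,0,0,0.7],[0,0,0,0,0,0,0.7],[0,0,0,0,0,0,0.7],[0,0,0,0,0,0,0.7],[0,0,0,0,0,0,0.7]]

```text
time: 29.25
tool_pos: [0.5241, -0.318, 0.11]
tcp_rot: [-3.096, 0.533, -0.003]
wrist_force: [-0.1, -1.1, -2.3]
width: 0.575
grip_force: 47.9
```

Run:
```python
from h import *
for i in range(3): show(); im=bot.read_camera('wrist')
cv2.imwrite('pics/w11.png',im)
plan((.5236,-.3179,.0675,-.341))
```

```text
t 29.25 [ 0.5241 -0.318   0.11  ] yaw -0.3410 zax [ 1.8e-03  2.0e-04 -1.0e+00] F [-0.1 -1.1 -2.3] w 0.575 g 47.9 q [-0.59  0.28  1.88  0.    0.99  1.32]
t 29.30 [ 0.5241 -0.318   0.1099] yaw -0.3410 zax [ 1.6e-03  3.0e-04 -1.0e+00] F [ 0.1  1.2 -1.6] w 0.573 g 47.9 q [-0.59  0.28  1.88  0.    0.99  1.32]
t 29.35 [ 0.524  -0.318   0.1099] yaw -0.3410 zax [ 1.6e-03  4.0e-04 -1.0e+00] F [-1.4  0.  -2.2] w 0.577 g 47.9 q [-0.59  0.28  1.88  0.    0.99  1.32]
(0.5236, -0.3179, 0.0675, -0.341) -> [-0.0008  0.0003  0.0705] [-0.0003 -0.0004  0.    ] n>=0.8
```

View pics/w11.png

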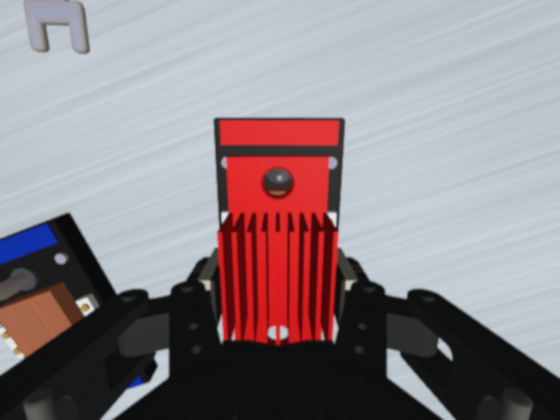

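The pin tip at (280,178) is inside the hole at (278,182). I'll compare the fore-aft offset numerically with the good gold approach, and check x the same way.

Run:
```python
from h import *
for f,c in(('w7','gold'),('w11','red')):
    im=cv2.imread(f'pics/{f}.png'); m=masks(im)[c]
    col=m[100:215,240:262].mean(1)>.5; e=np.flatnonzero(np.diff(col.astype(int)))+101
    row=m[120:145,:].mean(0)>.5; e2=np.flatnonzero(np.diff(row.astype(int)))+1
    row=m[160:200,:].mean(0)>.5; e3=np.flatnonzero(np.diff(row.astype(int)))+1
    g=cv2.cvtColor(im,cv2.COLOR_BGR2GRAY)[160:205,255:302]; hole=~m[160:205,255:302]
    b=max(blobs(hole,20),key=len); (hx,hy),hr=cv2.minEnclosingCircle(b)
    k=np.unravel_index(cv2.GaussianBlur(np.where(hole,g,0).astype(np.uint8),(5,5),0).argmax(),g.shape)
    print(f,'plate/edge rows',e,'plate cols',e2,'sink cols',e3,'hole',hx+255,hy+160,hr,'tip',k[1]+255,k[0]+160)
```

```text
w7 plate/edge rows [116 143 153] plate cols [219 339] sink cols [226 268 288 329] hole 277.5 179.1363639831543 14.087343215942383 tip 279 174
w11 plate/edge rows [120 146 155] plate cols [220 339] sink cols [227 269 287 329] hole 277.3940086364746 180.63824844360352 13.809547424316406 tip 279 177
```

Red sits about 1 mm further forward than gold did, so I'm shifting back 1.3 mm and lowering.

play_rows:
  commands:
    - [[-0.0022,0,0.01,0,0,0,0.7],[-0.0022,0,0.02,0,0,0,0.7],[-0.0022,0,0.03,0,0,0,0.7],[-0.0022,0,0.038,0,0,0,0.7],[-0.0022,0,0.045,0,0,0,0.7],[-0.0022,0,0.05,0,0,0,0.7],[-0.0022,0,0.055,0,0,0,0.7],[-0.0022,0,0.055,0,0,0,0.7]]

```text
time: 30.2
tool_pos: [0.5227, -0.3173, 0.0763]
tcp_rot: [-3.095, 0.533, -0.001]
wrist_force: [-0.6, 0.0, -2.8]
width: 0.575
grip_force: 47.9
```

play_rows:
  commands:
    - [[0,0,0.003,0,0,0,0.7],[0,0,0.006,0,0,0,0.7],[0,0,0.009,0,0,0,0.7],[0,0,0.012,0,0,0,0.7],[0,0,0.015,0,0,0,0.7],[0,0,0.0175,0,0,0,0.7],[0,0,0.0175,0,0,0,0.7],[0,0,0.0175,0,0,0,0.7]]

```text
time: 31.0
tool_pos: [0.523, -0.3175, 0.0684]
tcp_rot: [-3.096, 0.533, -0.002]
wrist_force: [-5.5, 2.8, 10.2]
width: 0.577
grip_force: 49.4
```

Run:
```python
from h import *
for i in range(3): show(); im=bot.read_camera('wrist')
print(bot.read_state()['torque'])
```

```text
t 31.00 [ 0.523  -0.3175  0.0684] yaw -0.3408 zax [ 1.4e-03  4.0e-04 -1.0e+00] F [-5.5  2.8 10.2] w 0.577 g 49.4 q [-0.59  0.32  1.9   0.    0.91  1.32]
t 31.05 [ 0.523  -0.3175  0.0684] yaw -0.3408 zax [ 1.5e-03  4.0e-04 -1.0e+00] F [-5.6  4.1 10.4] w 0.578 g 49.4 q [-0.59  0.32  1.9   0.    0.91  1.32]
t 31.10 [ 0.523  -0.3175  0.0684] yaw -0.3408 zax [ 1.5e-03  3.0e-04 -1.0e+00] F [-4.4  3.6 10.4] w 0.577 g 49.4 q [-0.59  0.32  1.9   0.    0.91  1.32]
[0.33900474 0.70944561 0.01323034]
```

z is .0684, against .0683 when red was gripped seated, so it is home. Release, rise, and go for blue.

play_rows:
  commands:
    - [[0,0,0,0,0,0,0.3],[0,0,0,0,0,0,-0.5],[0,0,0,0,0,0,-1],[0,0,0,0,0,0,-1],[0,0,0,0,0,0,-1],[0,0,-0.05,0,0,0,-1],[0,0,-0.12,0,0,0,-1],[0,0,-0.2,0,0,0,-1]]

```text
time: 31.95
tool_pos: [0.5214, -0.3167, 0.1854]
tcp_rot: [-3.094, 0.532, 0.004]
wrist_force: [1.9, -0.4, 0.5]
width: 1.003
grip_force: 0.0
```

play_rows:
  commands:
    - [[0,0,-0.03,0,0,0,-1],[0,0,-0.03,0,0,0,-1],[0,0,-0.03,0,0,0,-1],[0,0,-0.03,0,0,0,-1]]

```text
time: 32.35
tool_pos: [0.5215, -0.3167, 0.202]
tcp_rot: [-3.094, 0.533, 0.003]
wrist_force: [0.7, 0.8, -0.7]
width: 0.998
grip_force: 0.0
```

Run:
```python
from h import *
show(); a=(.5,0,.205,-.1);b=(.4706,.3193,.205,.1165)
plan(a);plan(b,b[:2]+(.1,b[3]),start=a)
```

```text
t 32.35 [ 0.5215 -0.3167  0.202 ] yaw -0.3409 zax [-0.0017  0.0026 -1.    ] F [ 0.7  0.8 -0.7] w 0.998 g 0.0 q [-0.59  0.18  1.8   0.    1.16  1.32]
(0.5, 0, 0.205, -0.1) -> [-0.2102 -0.4855 -0.0037] [-0.0007  0.0007 -0.0767] n>=6.3
(0.4706, 0.3193, 0.205, 0.1165) -> [-0.1019 -0.5246 -0.    ] [-0.      0.     -0.0689] n>=6.4
(0.4706, 0.3193, 0.1, 0.1165) -> [-0.1019 -0.5246  0.175 ] [-0.      0.     -0.0689] n>=6.7
```

play_rows:
  commands:
    - [[-0.21,-0.4855,-0.005,-0.0004,0.0004,-0.0767,-1],[-0.21,-0.4855,-0.005,-0.0004,0.0004,-0.0767,-1],[-0.21,-0.4855,-0.005,-0.0004,0.0004,-0.0767,-1],[-0.21,-0.4855,-0.005,-0.0004,0.0004,-0.0767,-1],[-0.21,-0.4855,-0.005,-0.0004,0.0004,-0.0767,-1],[-0.21,-0.4855,-0.005,-0.0004,0.0004,-0.0767,-1],[-0.21,-0.4855,-0.005,-0.0004,0.0004,-0.0767,-1],[-0.21,-0.4855,-0.005,-0.0004,0.0004,-0.0767,-1]]

```text
time: 33.15
tool_pos: [0.4996, 0.0017, 0.2052]
tcp_rot: [3.138, -0.15, -0.002]
wrist_force: [0.0, -0.5, 0.0]
width: 0.999
grip_force: 0.0
```

play_rows:
  commands:
    - [[-0.102,-0.5246,0,0,0,-0.069,-1],[-0.102,-0.5246,0,0,0,-0.069,-1],[-0.102,-0.5246,0,0,0,-0.069,-1],[-0.102,-0.5246,0,0,0,-0.069,-1],[-0.102,-0.5246,0,0,0,-0.069,-1],[-0.102,-0.5246,0,0,0,-0.069,-1],[-0.102,-0.5246,0,0,0,-0.069,-1],[-0.102,-0.5246,0,0,0,-0.069,-1]]

```text
time: 33.95
tool_pos: [0.4714, 0.32, 0.2052]
tcp_rot: [3.134, 0.188, 0.0]
wrist_force: [0.2, 0.2, 0.0]
width: 1.002
grip_force: 0.0
```

play_rows:
  commands:
    - [[0,0,0,0,0,0,-1],[0,0,0.03,0,0,0,-1],[0,0,0.06,0,0,0,-1],[0,0,0.1,0,0,0,-1],[0,0,0.13,0,0,0,-1],[0,0,0.14,0,0,0,-1],[0,0,0.14,0,0,0,-1],[0,0,0.14,0,0,0,-1]]

```text
time: 34.75
tool_pos: [0.4728, 0.3177, 0.1237]
tcp_rot: [3.135, 0.181, 0.005]
wrist_force: [0.4, -0.4, 0.6]
width: 0.997
grip_force: 0.0
```

play_rows:
  commands:
    - [[0,0,0,0,0,0,-1],[0,0,0,0,0,0,-1],[0,0,0,0,0,0,-1],[0,0,0,0,0,0,-1]]

```text
time: 35.15
tool_pos: [0.4722, 0.3186, 0.1235]
tcp_rot: [3.135, 0.184, 0.005]
wrist_force: [-0.4, -0.6, -0.9]
width: 1.0
grip_force: 0.0
```

Run:
```python
from h import *
for i in range(2): show(); im=bot.read_camera('wrist')
plan((.4706,.3193,.041,.1165))
```

```text
t 35.15 [0.4722 0.3186 0.1235] yaw 0.1171 zax [ 3.2e-03 -7.0e-04 -1.0e+00] F [-0.4 -0.6 -0.9] w 1.000 g 0.0 q [ 0.55  0.18  1.96 -0.    0.99  2.01]
t 35.20 [0.4721 0.3185 0.1233] yaw 0.1171 zax [ 2.9e-03 -9.0e-04 -1.0e+00] F [-0.  -1.   0.4] w 1.003 g 0.0 q [ 0.55  0.18  1.96 -0.    0.99  2.01]
(0.4706, 0.3193, 0.041, 0.1165) -> [-0.0026 -0.0018  0.137 ] [ 0.0004 -0.0008  0.0002] n>=1.6
```

play_rows:
  commands:
    - [[-0.0018,-0.001,0.04,0,0,0,-1],[-0.0018,-0.001,0.08,0,0,0,-1],[-0.0018,-0.001,0.11,0,0,0,-1],[-0.0018,-0.001,0.128,0,0,0,-1],[-0.0018,-0.001,0.136,0,0,0,-1],[-0.0018,-0.001,0.136,0,0,0,-1],[-0.0018,-0.001,0.136,0,0,0,-1],[-0.0018,-0.001,0.136,0,0,0,-1]]

```text
time: 36.05
tool_pos: [0.472, 0.3193, 0.0426]
tcp_rot: [3.136, 0.183, 0.007]
wrist_force: [1.1, -0.0, 0.5]
width: 0.998
grip_force: 0.0
```

play_rows:
  commands:
    - [[0,0,0,0,0,0,-1],[0,0,0,0,0,0,-1],[0,0,0,0,0,0,0.3],[0,0,0,0,0,0,0.5],[0,0,0,0,0,0,0.7],[0,0,0,0,0,0,0.7],[0,0,0,0,0,0,0.7],[0,0,0,0,0,0,0.7]]
  force: 20

```text
time: 36.85
tool_pos: [0.4713, 0.319, 0.0416]
tcp_rot: [3.135, 0.183, 0.004]
wrist_force: [-0.1, 1.3, 1.8]
width: 0.578
grip_force: 22.5
```

play_rows:
  commands:
    - [[0,0,0,0,0,0,0.7],[0,0,0,0,0,0,0.7],[0,0,0,0,0,0,0.7]]
  force: 45

```text
time: 37.15
tool_pos: [0.4713, 0.319, 0.0417]
tcp_rot: [3.135, 0.183, 0.005]
wrist_force: [-0.8, 1.7, 4.0]
width: 0.579
grip_force: 48.5
```

Run:
```python
from h import *
for i in range(2): show(); im=bot.read_camera('wrist')
cv2.imwrite('pics/w12.png',im); m=masks(im)['blue']
for f,m in(('w12',m),('w4',masks(cv2.imread('pics/w4.png'))['blue'])):
    col=m[100:215,240:262].mean(1)>.5; print(f,np.flatnonzero(np.diff(col.astype(int)))+101)
```

```text
t 37.15 [0.4713 0.319  0.0417] yaw 0.1168 zax [ 3.e-03 -7.e-04 -1.e+00] F [-0.8  1.7  4. ] w 0.579 g 48.5 q [ 0.55  0.29  2.01 -0.    0.84  2.01]
t 37.20 [0.4713 0.319  0.0417] yaw 0.1168 zax [ 3.e-03 -6.e-04 -1.e+00] F [-0.1  2.   3.7] w 0.578 g 48.5 q [ 0.55  0.29  2.01 -0.    0.84  2.01]
w12 [155]
w4 [153]
```

play_rows:
  commands:
    - [[0,0,-0.015,0,0,0,0.7],[0,0,-0.04,0,0,0,0.7],[0,0,-0.08,0,0,0,0.7],[0,0,-0.13,0,0,0,0.7],[0,0,-0.18,0,0,0,0.7],[0,0,-0.22,0,0,0,0.7],[0,0,-0.25,0,0,0,0.7],[0,0,-0.25,0,0,0,0.7]]

```text
time: 38.05
tool_pos: [0.4724, 0.3198, 0.1954]
tcp_rot: [-3.135, -0.183, -0.013]
wrist_force: [0.6, 0.5, -2.7]
width: 0.577
grip_force: 48.0
```

play_rows:
  commands:
    - [[0,0,0,0,0,0,0.7],[0,0,0,0,0,0,0.7],[0,0,0,0,0,0,0.7],[0,0,0,0,0,0,0.7]]

```text
time: 38.45
tool_pos: [0.47, 0.3184, 0.19]
tcp_rot: [3.134, 0.183, 0.0]
wrist_force: [-0.6, -0.4, -3.1]
width: 0.572
grip_force: 48.0
```

Run:
```python
from h import *
for i in range(2): show(); im=bot.read_camera('side')
a=(.49,.11,.193,.065);b=(.5065,-.1177,.193,.0129)
plan(a);plan(b,start=a)
```

```text
t 38.45 [0.47   0.3184 0.19  ] yaw 0.1168 zax [ 4.0e-04 -2.5e-03 -1.0e+00] F [-0.6 -0.4 -3.1] w 0.572 g 48.0 q [ 0.55  0.11  1.91 -0.    1.12  2.01]
t 38.50 [0.4702 0.3186 0.1903] yaw 0.1169 zax [ 8.0e-04 -2.2e-03 -1.0e+00] F [-0.3  0.1 -3. ] w 0.578 g 48.0 q [ 0.55  0.11  1.91 -0.    1.12  2.01]
(0.49, 0.11, 0.193, 0.065) -> [-0.0081  0.3493 -0.0034] [ 0.0006 -0.0003  0.0165] n>=4.2
(0.5065, -0.1177, 0.193, 0.0129) -> [0.0028 0.3805 0.    ] [ 0.     -0.      0.0166] n>=4.6
```

play_rows:
  commands:
    - [[-0.001,0.06,0,0,0,0.003,0.7],[-0.003,0.12,0,0,0,0.006,0.7],[-0.004,0.18,0,0,0,0.009,0.7],[-0.006,0.24,0,0,0,0.012,0.7],[-0.007,0.3,0,0,0,0.015,0.7],[-0.008,0.349,0,0,0,0.0165,0.7],[-0.008,0.349,0,0,0,0.0165,0.7]]

```text
time: 39.25
tool_pos: [0.4905, 0.1073, 0.1915]
tcp_rot: [3.137, 0.096, 0.004]
wrist_force: [0.1, -0.1, -3.6]
width: 0.577
grip_force: 48.7
```

play_rows:
  commands:
    - [[0,0.06,0,0,0,0.003,0.7],[0.001,0.12,0,0,0,0.006,0.7],[0.0015,0.18,0,0,0,0.009,0.7],[0.002,0.24,0,0,0,0.012,0.7],[0.0025,0.3,0,0,0,0.015,0.7],[0.003,0.35,0,0,0,0.0166,0.7],[0.003,0.37,0,0,0,0.0166,0.7],[0.003,0.3805,0,0,0,0.0166,0.7]]

```text
time: 40.05
tool_pos: [0.5071, -0.1178, 0.1918]
tcp_rot: [3.141, 0.018, 0.004]
wrist_force: [-0.1, -0.2, -3.0]
width: 0.575
grip_force: 49.2
```

play_rows:
  commands:
    - [[0,0,0.02,0,0,0,0.7],[0,0,0.05,0,0,0,0.7],[0,0,0.08,0,0,0,0.7],[0,0,0.11,0,0,0,0.7],[0,0,0.13,0,0,0,0.7],[0,0,0.137,0,0,0,0.7],[0,0,0.137,0,0,0,0.7],[0,0,0.137,0,0,0,0.7]]

```text
time: 40.85
tool_pos: [0.5078, -0.1172, 0.1104]
tcp_rot: [3.14, 0.021, 0.006]
wrist_force: [0.1, 0.3, -3.0]
width: 0.577
grip_force: 49.1
```

play_rows:
  commands:
    - [[0,0,0,0,0,0,0.7],[0,0,0,0,0,0,0.7],[0,0,0,0,0,0,0.7],[0,0,0,0,0,0,0.7],[0,0,0,0,0,0,0.7]]

```text
time: 41.35
tool_pos: [0.5072, -0.1175, 0.1099]
tcp_rot: [3.14, 0.02, 0.004]
wrist_force: [0.2, -0.7, -3.9]
width: 0.575
grip_force: 49.1
```

Run:
```python
from h import *
for i in range(3): show(); im=bot.read_camera('wrist')
cv2.imwrite('pics/w13.png',im)
plan((.5065,-.1177,.0677,.0129))
m=masks(im)['blue']
col=m[100:215,240:262].mean(1)>.5; print(np.flatnonzero(np.diff(col.astype(int)))+101)
for a,b in((120,145),(160,200)): print(np.flatnonzero(np.diff((m[a:b].mean(0)>.5).astype(int)))+1)
g=cv2.cvtColor(im,cv2.COLOR_BGR2GRAY)[160:205,255:302]; hole=~m[160:205,255:302]
b=max(blobs(hole,20),key=len); (hx,hy),hr=cv2.minEnclosingCircle(b)
k=np.unravel_index(cv2.GaussianBlur(np.where(hole,g,0).astype(np.uint8),(5,5),0).argmax(),g.shape)
print('hole',hx+255,hy+160,hr,'tip',k[1]+255,k[0]+160)
```

```text
t 41.35 [ 0.5072 -0.1175  0.1099] yaw 0.0127 zax [ 0.0028 -0.0011 -1.    ] F [ 0.2 -0.7 -3.9] w 0.575 g 49.1 q [-0.28  0.11  2.07 -0.    0.95  1.28]
t 41.40 [ 0.5072 -0.1175  0.1099] yaw 0.0128 zax [ 0.0026 -0.0011 -1.    ] F [-0.8 -0.3 -3.3] w 0.576 g 49.1 q [-0.28  0.11  2.07 -0.    0.95  1.28]
t 41.45 [ 0.5072 -0.1175  0.1098] yaw 0.0128 zax [ 0.0026 -0.0011 -1.    ] F [-0.8 -0.4 -3.6] w 0.575 g 49.1 q [-0.28  0.11  2.07 -0.    0.95  1.28]
(0.5065, -0.1177, 0.0677, 0.0129) -> [-0.0013  0.0003  0.0701] [ 0.0004 -0.0008 -0.    ] n>=0.8
[119 144 153]
[220 338]
[227 268 288 329]
hole 277.7208595275879 179.54907989501953 14.507521629333496 tip 279 176
```

View pics/w13.png

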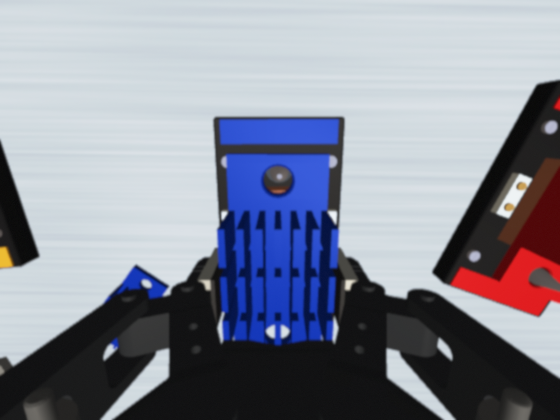

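The pin tip at (279,176) is inside the hole at (278,180), sitting slightly forward as red did. Shifting back 1.3 mm and lowering.

play_rows:
  commands:
    - [[-0.0022,0,0.01,0,0,0,0.7],[-0.0022,0,0.02,0,0,0,0.7],[-0.0022,0,0.03,0,0,0,0.7],[-0.0022,0,0.038,0,0,0,0.7],[-0.0022,0,0.045,0,0,0,0.7],[-0.0022,0,0.05,0,0,0,0.7],[-0.0022,0,0.055,0,0,0,0.7],[-0.0022,0,0.055,0,0,0,0.7]]

```text
time: 42.3
tool_pos: [0.5057, -0.1174, 0.0763]
tcp_rot: [3.141, 0.02, 0.003]
wrist_force: [-0.9, -0.3, -2.3]
width: 0.571
grip_force: 49.2
```

play_rows:
  commands:
    - [[0,0,0.003,0,0,0,0.7],[0,0,0.006,0,0,0,0.7],[0,0,0.009,0,0,0,0.7],[0,0,0.012,0,0,0,0.7],[0,0,0.015,0,0,0,0.7],[0,0,0.0175,0,0,0,0.7],[0,0,0.0175,0,0,0,0.7],[0,0,0.0175,0,0,0,0.7]]

```text
time: 43.1
tool_pos: [0.506, -0.1175, 0.0677]
tcp_rot: [3.14, 0.02, 0.003]
wrist_force: [-5.0, 1.6, 8.7]
width: 0.576
grip_force: 50.7
```

Run:
```python
from h import *
for i in range(3): show(); im=bot.read_camera('wrist')
print(bot.read_state()['torque'])
```

```text
t 43.10 [ 0.506  -0.1175  0.0677] yaw 0.0129 zax [ 0.0021 -0.0011 -1.    ] F [-5.   1.6  8.7] w 0.576 g 50.7 q [-0.28  0.17  2.1  -0.    0.87  1.28]
t 43.15 [ 0.506  -0.1175  0.0677] yaw 0.0129 zax [ 0.0021 -0.001  -1.    ] F [-5.2  1.2  8.6] w 0.579 g 50.7 q [-0.28  0.17  2.1  -0.    0.87  1.28]
t 43.20 [ 0.506  -0.1175  0.0677] yaw 0.0129 zax [ 0.0022 -0.001  -1.    ] F [-5.8  1.   8.5] w 0.578 g 50.6 q [-0.28  0.17  2.1  -0.    0.87  1.28]
[0.22943939 0.78873454 0.00492637]
```

Blue is home: z is .0677, exactly as predicted. Releasing, rising and backing away for a final check.

play_rows:
  commands:
    - [[0,0,0,0,0,0,0.3],[0,0,0,0,0,0,-0.5],[0,0,0,0,0,0,-1],[0,0,0,0,0,0,-1],[0,0,0,0,0,0,-1],[0,0,-0.05,0,0,0,-1],[0,0,-0.12,0,0,0,-1],[0,0,-0.2,0,0,0,-1]]

```text
time: 44.05
tool_pos: [0.5042, -0.1169, 0.1857]
tcp_rot: [-3.141, -0.02, 0.002]
wrist_force: [0.8, -0.8, 0.3]
width: 0.997
grip_force: 0.0
```

play_rows:
  commands:
    - [[0,0,-0.07,0,0,0,-1],[0,-0.1,-0.2,0,0,0,-1],[0,-0.2,-0.25,0,0,0,-1],[0,-0.2,-0.25,0,0,0,-1],[0,-0.2,-0.25,0,0,0,-1],[0,-0.2,-0.25,0,0,0,-1],[0,-0.2,-0.25,0,0,0,-1],[0,-0.2,-0.25,0,0,0,-1]]

```text
time: 44.85
tool_pos: [0.5029, 0.0017, 0.3339]
tcp_rot: [3.14, 0.018, -0.002]
wrist_force: [-0.1, -0.3, -0.3]
width: 1.001
grip_force: 0.0
```

Run:
```python
from h import *
show(); im=bot.read_camera('side'); cv2.imwrite('pics/s5.png',cv2.resize(im[140:420,150:500],None,fx=2.1,fy=2.1))
```

```text
t 44.85 [0.5029 0.0017 0.3339] yaw 0.0117 zax [-0.0012 -0.0016 -1.    ] F [-0.1 -0.3 -0.3] w 1.001 g 0.0 q [-0.05 -0.11  1.86 -0.    1.39  1.51]
```

View pics/s5.png

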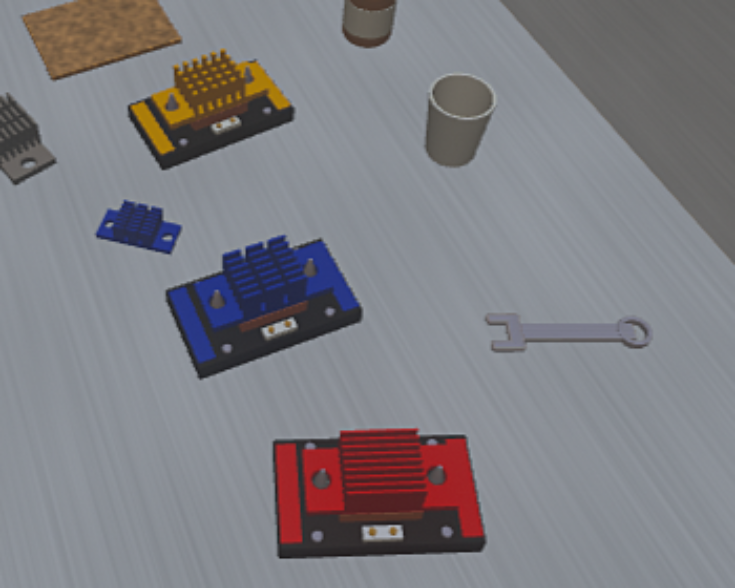

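All three sinks lie flat on their own colours with both pins through: gold (210,95), blue (265,280) and red (382,475). The bystanders are untouched.

```bash
python3 -c "
from workcell import bot
print(bot.finish_job())"
```

```text
the job is handed in; nothing more can be done
None
```

Red, blue and gold sinks each sit flat and fully home on the heater station of their own colour, with blue parked on the cork mat on the way; the job was handed in at about 45 s, but `finish_job()` returned no verdict.

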